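# Strip two tooling arbors into the fitted case

### The arm

A 7-joint arm with a two-finger parallel gripper is mounted at the origin on the work surface; the furniture and walls round the work are solid. World frame = base frame: x ahead of the robot, y to its left, z up, the work surface at z = 0. Lengths are in m, angles in rad, forces in N, time in s.
With the tool pointing down it reaches from about 0.425 to 1.025 m from the base axis. Payload 3.6 kg.
Tool frame: the origin (TCP) lies at the very end of the fingers, on their centre line; the grasp point (between the pads) lies 19 mm behind it; z points along the fingers, y is the direction in which the jaws open and shut (so a half turn about z gives the same grasp; the last joint's range is limited). The gripper opens to 85 mm and grips with 20 to 120 N. Pads are 22 mm wide; open, the fingers measure 114 mm over their backs; the gripper's body (76 mm by 85 mm) begins 54 mm behind the grasp point. The pads swing forward as they close: fully open they stand 13 mm farther back than shut.
Start: joints at [1.228, 0.591, 0.048, 1.609, -0.033, 0.943, -0.034], TCP at [0.179, -0.703, 0.231] pointing down, gripper open.
Joint ranges: [-2.69, 2.69], [-0.47, 2.24], [-1.27, 1.36], [0.19, 2.51], [-1.53, 4.68], [0.08, 2.07], [-3.09, 3.09]. Speed limits (rad/s): [2.57, 2.57, 3.14, 3.14, 3.14, 3.14, 3.14].

### API

Orientations are given as a rotation vector (axis times angle).
In Python, from rig import env, eyes gives the robot as it stands.
- The arm moves only by the tool step_arm, never from a script. Its argument "targets" is one flat list of numbers, 7 for each row, row after row: the shift along the world's x, y, z in cm, then the turn, a rotation vector about the world's x, y, z in degrees, then the finger opening in cm, from 0 to 8.54. In form: [tx, ty, tz, ax, ay, az, fingers, tx, ty, tz, ax, ay, az, fingers, ...]. A call has 1 to 20 rows; each row shifts and turns the pose as measured when the row begins; what a row does not reach is not made up. A row lasts 1/10 s, in which the tool goes at most 50 mm and 8.59 degrees, less where a joint would pass 70% of its speed; a pose out of reach is approached as far as the arm can. A call with a gripper value outside its range is refused whole. The fingers move at their own pace and stop on an object; the grip force is fixed at half the most. Time passes only in rows, so rows that do not move let the fingers close. It gives the time, the measured TCP pose, the force and the opening at its end, in the units of the state.
- env.sense(): the state, without advancing time (a new reading comes with each control period).
- eyes.capture(name): name is "scene" or "side" or "wrist"; returns a dict with "pixels" (400x640x3 uint8, red, green, blue), "mtx" (3x3 intrinsics, pixels), "k1" (the pictures are not rectified: a ray, as slopes to the right and down, at radius r is drawn at 1 + k1 r^2 times it, then the intrinsics apply), "origin" and "orientation" of the camera in the world. Camera axes: x right, y down, z forward; pixel columns grow to the right and rows downward; lengths in m; the calibration is good to about 2 mm. A picture is of the moment at which its call begins. There is no depth.
- env.sign_off(): hands the job in, once; it reports no verdict.
The state is a dict: "time_s": time; "qpos": joint angles; "dq": joint speeds; "joint_efforts": joint torques, N m; "tcp_pos": TCP position; "eef_rot": TCP orientation; "wrist_force": force on the tool from outside, world axes, zero at the start; "ft_torque": the same for the moment, N m; "width": finger opening in m.
Only numpy, scipy, OpenCV 4.12 (cv2) and the standard library are available. Lean on these libraries where they do the work, as an engineer would, in place of code of your own. Each camera call takes 0.05 s, during which the arm holds its last target.

### The job

Strip the two spindle arbors: lift the parts off them and put each one away in the tooling case, down in the round nest that is cut to its size: the toothed grooving cutter in the largest, the guide bearing in the second largest, the flanged collar in the third, and the small spacer collar in the smallest. Every part must end lying flat on the floor of its own nest, the same way up as it sat on the arbor.

Things in the scene. Friction and masses are not known exactly. Their poses are not given: they have to be found in the camera images.
- grooving_cutter_mid (a point): Grooving cutter, steel: a thin disc at the bottom (9 mm thick, six square teeth, 70 mm over the teeth) with a smooth round hub on top (36 mm diameter, 19 mm high); 0.26 kg. Grip it by the hub. Its axis is its own z; this point is on the axis, half-way up. All four parts are 28 mm high with a 20 mm bore.
- guide_bearing_mid (a point): Guide bearing, steel: plain cylinder 58 mm in diameter and 28 mm high with a black sealed ring on its face; 0.30 kg. Its axis is its own z; this point is on the axis, half-way up. All four parts are 28 mm high with a 20 mm bore.
- flanged_collar_mid (a point): Flanged collar, steel: round flange at the bottom (46 mm diameter, 9 mm thick) with a round hub on top (30 mm diameter, 19 mm high); 0.15 kg. Its axis is its own z; this point is on the axis, half-way up. All four parts are 28 mm high with a 20 mm bore.
- spacer_collar_mid (a point): Spacer collar, steel: plain tube 34 mm in diameter and 28 mm high; 0.13 kg. Its axis is its own z; this point is on the axis, half-way up. All four parts are 28 mm high with a 20 mm bore.
- nest_78_floor (a point): Fixed wooden nest, a 104 mm square block in the open tooling case, with a round recess 78 mm in diameter (12-sided), 8 mm deep, its rim chamfered by 3 mm, its floor lined with thin grey felt. This point is the centre of the recess floor; the four nests stand two by two, 106 mm apart, their tops level with each other and 1 mm above the case's frame, in any arrangement.
- nest_66_floor (a point): Fixed wooden nest, a 104 mm square block in the open tooling case, with a round recess 66 mm in diameter (12-sided), 8 mm deep, its rim chamfered by 3 mm, its floor lined with thin grey felt. This point is the centre of the recess floor; the four nests stand two by two, 106 mm apart, their tops level with each other and 1 mm above the case's frame, in any arrangement.
- nest_54_floor (a point): Fixed wooden nest, a 104 mm square block in the open tooling case, with a round recess 54 mm in diameter (12-sided), 8 mm deep, its rim chamfered by 3 mm, its floor lined with thin grey felt. This point is the centre of the recess floor; the four nests stand two by two, 106 mm apart, their tops level with each other and 1 mm above the case's frame, in any arrangement.
- nest_42_floor (a point): Fixed wooden nest, a 104 mm square block in the open tooling case, with a round recess 42 mm in diameter (12-sided), 8 mm deep, its rim chamfered by 3 mm, its floor lined with thin grey felt. This point is the centre of the recess floor; the four nests stand two by two, 106 mm apart, their tops level with each other and 1 mm above the case's frame, in any arrangement.
- arbor_near_tip (a point): Top end of a fixed upright steel arbor, 15 mm in diameter, on a round green stand (92 mm wide, 22 mm high at the seat under the stack). The tip is 80 mm above the bench and 2 mm above the top of the stack; the lower part's underside is 58 mm below the tip, the upper part lies on the lower part. Both arbors are alike; the nuts are already off, the parts lift straight up.
- arbor_far_tip (a point): Top end of a fixed upright steel arbor, 15 mm in diameter, on a round green stand (92 mm wide, 22 mm high at the seat under the stack). The tip is 80 mm above the bench and 2 mm above the top of the stack; the lower part's underside is 58 mm below the tip, the upper part lies on the lower part. Both arbors are alike; the nuts are already off, the parts lift straight up.
Things that resemble listed ones, but are neither listed nor needed, are in the scene too. Leave any blue look-alike of the part that bears guide_bearing_mid alone.

How it is judged:
At the end, for the whole second after the job is handed in: Each of the four parts lies flat in its own nest (the one whose recess is 8 mm wider than the part): its axis within 8 mm of the nest's centre, its underside within 3 mm of the recess floor, upright within 0.1 rad and at rest (horizontal distance between grooving_cutter_mid and nest_78_floor below 0.008 m and z of grooving_cutter_mid in the frame of nest_78_floor between 0.011 and 0.017 m and angle between each of grooving_cutter_mid, guide_bearing_mid, flanged_collar_mid, spacer_collar_mid's own z axis and vertical below 0.1 rad and linear speed of each of grooving_cutter, guide_bearing, flanged_collar, spacer_collar below 0.02 m/s and horizontal distance between guide_bearing_mid and nest_66_floor below 0.008 m and z of guide_bearing_mid in the frame of nest_66_floor between 0.011 and 0.017 m and horizontal distance between flanged_collar_mid and nest_54_floor below 0.008 m and z of flanged_collar_mid in the frame of nest_54_floor between 0.011 and 0.017 m and horizontal distance between spacer_collar_mid and nest_42_floor below 0.008 m and z of spacer_collar_mid in the frame of nest_42_floor between 0.011 and 0.017 m); the robot touches nothing.
It also fails if it takes over 112 s, if anything falls off the work surface, if the arm or the gripper's body presses on something with over 40 N, if the wrist force passes 120 N, or if a joint passes its speed limit or range.

## Working session

There is one attempt and no reset: what is moved stays moved. The work goes in short steps, Python scripts to look and compute and a tool call to move; the robot and the scene stay as the last step left them, time stands still between calls to the robot, and variables do not carry over. Pictures are saved under pics/ and viewed, and the job is handed in when it is done.

Besides the shell and the picture viewer there is one more tool, called after "Call:" by a JSON object that holds its "fn" and its "kwargs", one argument or row to a line. step_arm: Moves the arm, as the interface text tells. Its arguments: {"type":"object","properties":{"targets":{"type":"array","items":{"type":"number"}}},"required":["targets"]}

```bash
mkdir -p pics; ls
cat > h.py <<'E'
import numpy as np, cv2
from scipy.spatial.transform import Rotation as R
from rig import env, eyes
def cap(n,f):
    c=eyes.capture(n); cv2.imwrite('pics/'+f+'.png',c['pixels'][:,:,::-1])
    np.savez('pics/'+f+'.npz',**{k:np.array(v) for k,v in c.items()}); return c
def load(f): return dict(np.load('pics/'+f+'.npz'))
def rot(o):
    o=np.array(o,float)
    if o.shape==(3,3): return o
    if o.size==3: return R.from_rotvec(o).as_matrix()
    return R.from_quat(o).as_matrix()
def ray(c,u,v):
    K=np.array(c['mtx']);k1=float(c['k1'])
    d=np.array([(u-K[0,2])/K[0,0],(v-K[1,2])/K[1,1]]);s=d.copy()
    for _ in range(30): s=d/(1+k1*(s@s))
    return rot(c['orientation'])@np.array([s[0],s[1],1.])
def atz(c,u,v,z):
    r=ray(c,u,v);o=np.array(c['origin']);return o+r*(z-o[2])/r[2]
def proj(c,p):
    K=np.array(c['mtx']);k1=float(c['k1'])
    q=rot(c['orientation']).T@(np.array(p)-np.array(c['origin']));s=q[:2]/q[2]
    s=s*(1+k1*(s@s));return np.array([K[0,0]*s[0]+K[0,2],K[1,1]*s[1]+K[1,2]])
def crop(f,x0,y0,x1,y1,k,o):
    im=cv2.imread('pics/'+f+'.png')[y0:y1,x0:x1];cv2.imwrite('pics/'+o+'.png',cv2.resize(im,None,fx=k,fy=k,interpolation=cv2.INTER_CUBIC))
E
python3 - <<'E'
from h import *
for n in ['scene','side','wrist']:
    c=cap(n,n+'0');print(n,c['mtx'],c['k1'],c['origin'],c['orientation'])
print(env.sense())
E
```

```text
pics
scene [[367.23410095   0.         315.88792311]
 [  0.         367.23410095 200.87489343]
 [  0.           0.           1.        ]] -0.0450009269208151 [ 0.06105082 -0.61666112  0.45311897] [-1.93953252  0.62460481 -0.42667506]
side [[379.21584975   0.         322.22218577]
 [  0.         379.21584975 197.67937597]
 [  0.           0.           1.        ]] -0.03383047555385413 [0.18304593 0.71409505 0.81336997] [-0.61645461  2.64045761 -1.19625212]
wrist [[346.56041714   0.         319.19152136]
 [  0.         346.56041714 198.42965455]
 [  0.           0.           1.        ]] -0.07678407248925771 [ 0.24934261 -0.68452731  0.37246544] [ 2.29493914 -1.78384797 -0.26116226]
{'time_s': 0.15, 'qpos': array([ 1.22752461,  0.59191095,  0.04830559,  1.60954688, -0.03330346,
        0.94267363, -0.0337486 ]), 'dq': array([-3.57896467e-04, -9.35522648e-04, -2.20797397e-04, -5.19506109e-03,
        1.02405960e-03,  8.91424925e-04, -7.46225782e-05]), 'joint_efforts': array([ 2.72401332e-03, -5.49243557e+01,  1.54953014e+00, -1.98452103e+01,
        9.48582339e-03,  5.69938726e-03,  2.09227409e-07]), 'tcp_pos': array([ 0.17906489, -0.70187441,  0.23039433]), 'eef_rot': array([-3.11542575e+00, -3.91159566e-01,  4.82094515e-04]), 'wrist_force': array([0.97251823, 0.11368271, 0.53578499]), 'ft_torque': array([0.01307813, 0.06096138, 0.0406401 ]), 'width': 0.08562105488911488}
```

View pics/scene0.png

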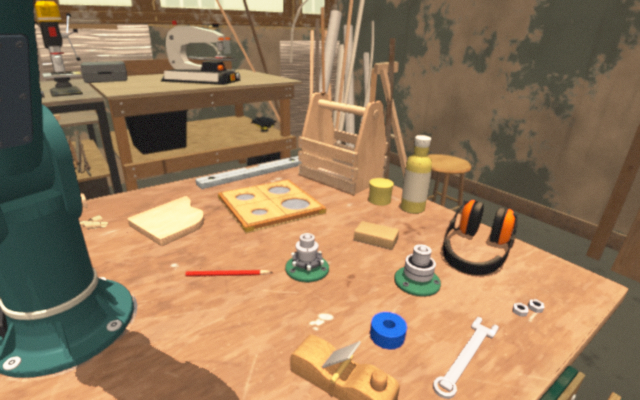

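View pics/side0.png

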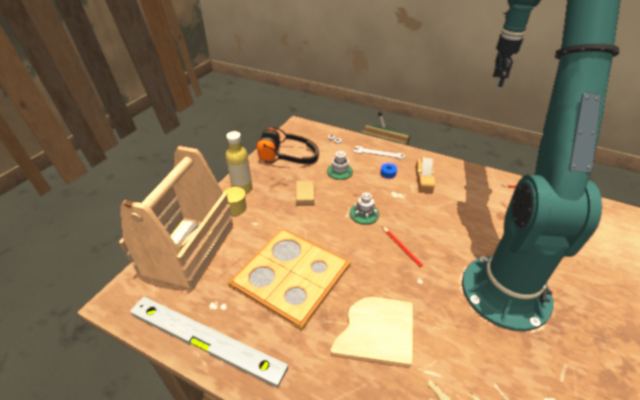

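View pics/wrist0.png

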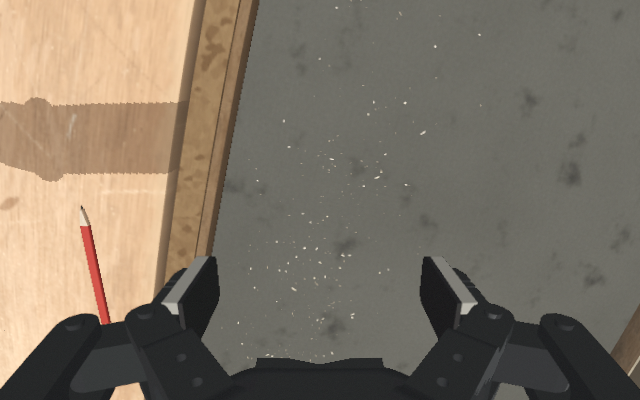

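Run:
```python
from h import *
a=[('scene0',270,220,460,310),('side0',310,140,430,230)]
crop('scene0',270,220,460,310,4,'c1');crop('side0',310,140,410,230,6,'c2')
crop('side0',220,220,360,330,5,'c3')
c=load('scene0');s=load('side0')
print('arbors scene',atz(c,307,236,.08),atz(c,421,248,.08))
print('side',atz(s,366,195,.08),atz(s,340,154,.08))
for u,v in [(287,249),(319,266),(262,276),(295,295)]: print('nest',atz(s,u,v,.02))
for u,v in [(244,198),(279,188),(260,211),(296,204)]: print('nest sc',atz(c,u,v,.02))
```

```text
arbors scene [ 0.42709634 -0.10702825  0.08      ] [ 0.58009318 -0.26602474  0.08      ]
side [ 0.43250683 -0.10561562  0.08      ] [ 0.58718806 -0.26383955  0.08      ]
nest [0.56519677 0.13637466 0.02      ]
nest [0.46053936 0.1497557  0.02      ]
nest [0.57696933 0.24396139 0.02      ]
nest [0.47338987 0.2562814  0.02      ]
nest sc [0.45991759 0.2422095  0.02      ]
nest sc [0.57765507 0.2486588  0.02      ]
nest sc [0.4581344  0.14681443 0.02      ]
nest sc [0.55887407 0.12960706 0.02      ]
```

View pics/c1.png

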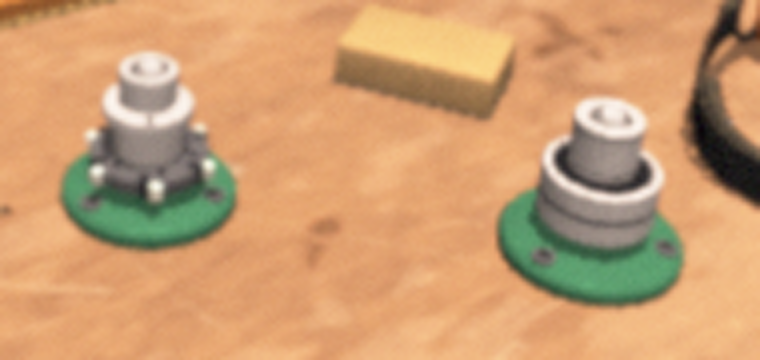

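View pics/c2.png

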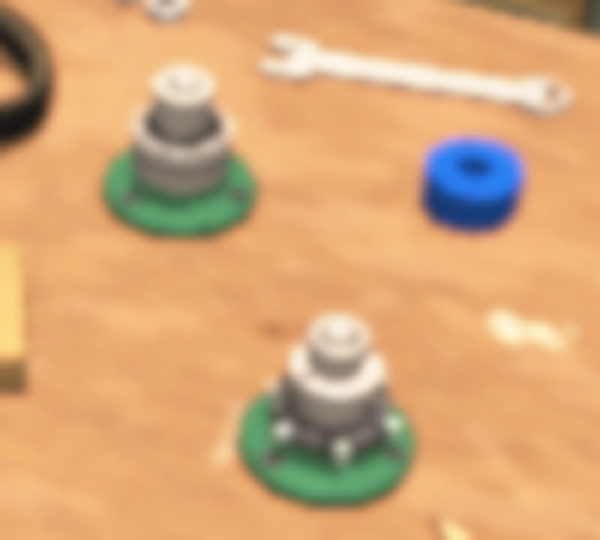

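View pics/c3.png

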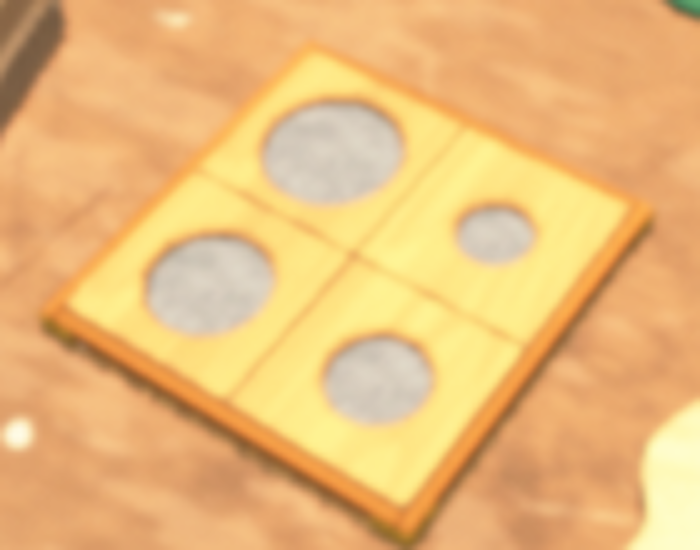

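Run:
```python
from h import *
s=load('side0');c=load('scene0')
for u,v in [(318,153),(290,163),(306,205),(262,158),(236,212)]: print(atz(s,u,v,0.02))
print(atz(c,446,260,.02))
w=load('wrist0');print(rot(w['orientation']).round(3)); r=R.from_rotvec(env.sense()['eef_rot']).as_matrix();print(r.round(3))
print(r.T@(w['origin']-env.sense()['tcp_pos']))
```

```text
[ 0.6947024  -0.31337997  0.02      ]
[ 0.75539356 -0.21369036  0.02      ]
[ 0.60220736 -0.04496412  0.02      ]
[ 0.86019186 -0.19495818  0.02      ]
[0.77721057 0.07790373 0.02      ]
[ 0.66980411 -0.27077733  0.02      ]
[[ 0.246 -0.93  -0.274]
 [-0.969 -0.237 -0.066]
 [-0.004  0.282 -0.959]]
[[ 0.969  0.247 -0.001]
 [ 0.247 -0.969  0.002]
 [-0.    -0.002 -1.   ]]
[ 0.07237173  0.00031897 -0.14207854]
```

Call:
{"fn": "step_arm", "kwargs": {
  "targets": [3.2, 3.4, 0.5, 0, 0, 0, 8.5, 3.2, 3.4, 0.5, 0, 0, 0, 8.5, 3.2, 3.4, 0.5, 0, 0, 0, 8.5, 3.2, 3.4, 0.5, 0, 0, 0, 8.5, 3.2, 3.4, 0.5, 0, 0, 0, 8.5, 3.2, 3.4, 0, 0, 0, 0, 8.5, 3.2, 3.4, 0, 0, 0, 0, 8.5, 3.2, 3.4, 0, 0, 0, 0, 8.5, 3.2, 3.4, 0, 0, 0, 0, 8.5]
}}

```text
time_s: 1.05
tcp_pos: [0.4637, -0.3896, 0.2534]
eef_rot: [-3.12, -0.361, 0.012]
wrist_force: [1.3, -0.7, -0.7]
width: 0.0852
```

Run:
```python
from h import *
c=cap('wrist','w1'); print(env.sense()['tcp_pos'],env.sense()['eef_rot'])
print(proj(c,[.584,-.265,.08]),proj(c,[.43,-.106,.08]))
```

```text
[ 0.47222229 -0.38003849  0.25340264] [-3.11213033e+00 -3.81234669e-01  2.00317426e-03]
[207.70428886   7.41851705] [ 27.09512069 145.37374726]
```

View pics/w1.png

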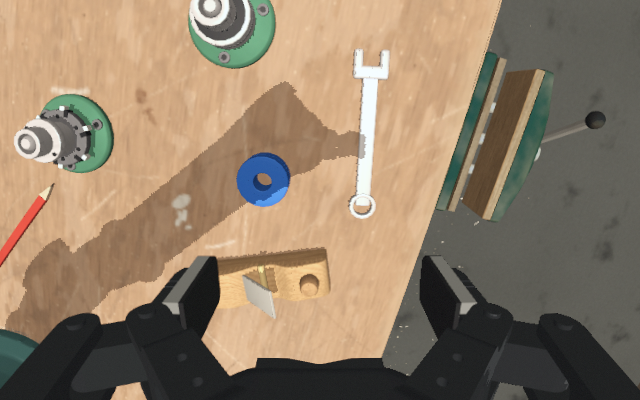

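Call:
{"fn": "step_arm", "kwargs": {
  "targets": [0, 4.5, 0.5, 0, 0, 0, 8.5, 0, 4.5, 0.5, 0, 0, 0, 8.5, 0, 4.5, 0.5, 0, 0, 0, 8.5, 0, 4, 0, 0, 0, 0, 8.5, 0, 0, 0, 0, 0, 0, 8.5]
}}

```text
time_s: 1.6
tcp_pos: [0.4732, -0.2026, 0.2671]
eef_rot: [-3.109, -0.395, 0.001]
wrist_force: [-0.5, 0.2, -0.7]
width: 0.0851
```

Run:
```python
from h import *
c=cap('wrist','w2'); print(env.sense()['tcp_pos'],env.sense()['eef_rot'])
print(proj(c,[.584,-.265,.08]),proj(c,[.43,-.106,.08]))
```

```text
[ 0.47325827 -0.20567051  0.2672952 ] [-3.11204494e+00 -3.90773544e-01  4.53670900e-04]
[417.8642582   75.97685844] [215.95533892 191.74206746]
```

View pics/w2.png

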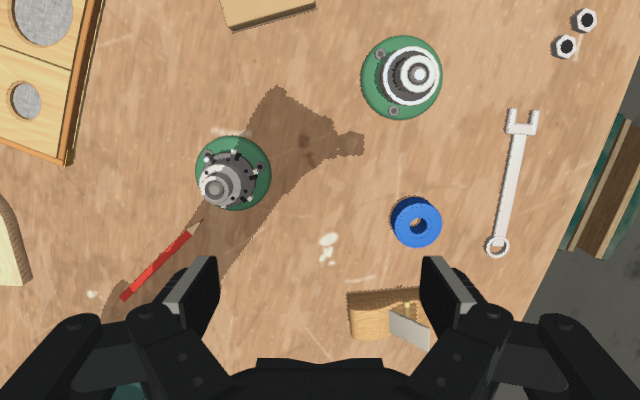

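Run:
```python
from h import *
crop('w2',350,20,460,130,5,'c4');crop('w2',180,120,290,230,5,'c5')
```

```text
(no output)
```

View pics/c4.png

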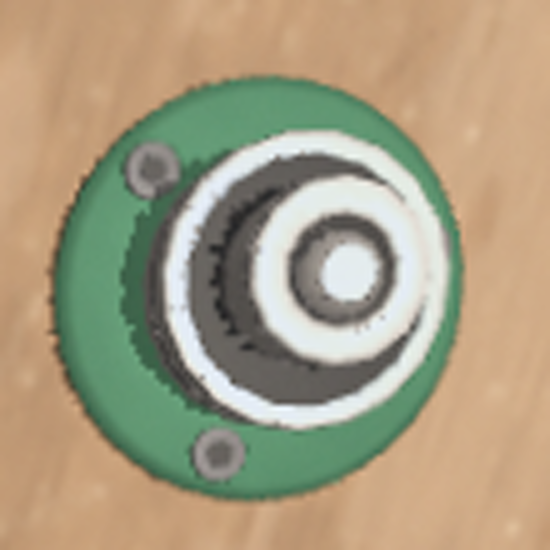

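View pics/c5.png

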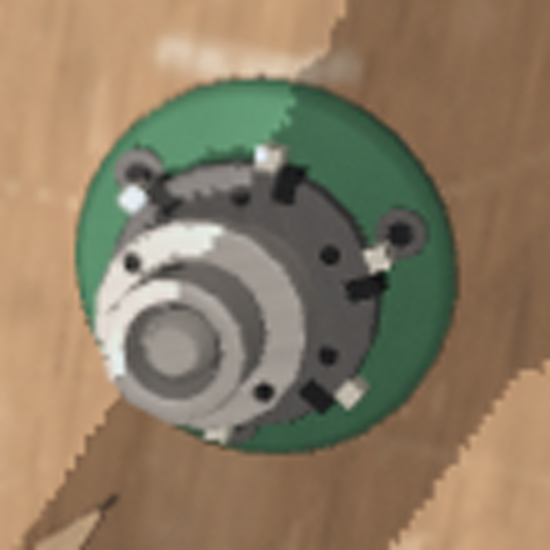

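Run:
```python
from h import *
c=load('w2')
def q(u,v,b,z): return atz(c,b[0]+u/5-.0,b[1]+v/5,z).round(4)
F=(350,20);N=(180,120)
print('far tip',q(350,272,F,.08),'collar top',q(341,268,F,.078),'bearing top',q(306,280,F,.05),'stand',q(258,287,F,.02))
print('near tip',q(174,345,N,.08),'collar',q(172,350,N,.078),'stand',q(267,266,N,.018))
```

```text
far tip [ 0.5858 -0.2665  0.08  ] collar top [ 0.5863 -0.2651  0.078 ] bearing top [ 0.5859 -0.2658  0.05  ] stand [ 0.5853 -0.2629  0.02  ]
near tip [ 0.4325 -0.1044  0.08  ] collar [ 0.4307 -0.1037  0.078 ] stand [ 0.4358 -0.1071  0.018 ]
```

Call:
{"fn": "step_arm", "kwargs": {
  "targets": [2.8, -1.5, -3, 0, 0, 0, 5.5, 2.8, -1.5, -3, 0, 0, 0, 5.5, 2.8, -1.5, -3, 0, 0, 0, 5.5, 2.8, -1.5, -3, 0, 0, 0, 5.5, 0, 0, -1, 0, 0, 0, 5.5, 0, 0, 0, 0, 0, 0, 5.5]
}}

```text
time_s: 2.25
tcp_pos: [0.5876, -0.2778, 0.1325]
eef_rot: [3.116, 0.38, 0.003]
wrist_force: [0.4, 0.4, -0.4]
width: 0.0552
```

Run:
```python
from h import *
c=cap('wrist','w3');s=cap('side','s3'); st=env.sense();print(st['tcp_pos'],st['eef_rot'],st['width'])
for z in (.08,):print(proj(c,[.586,-.2655,.08]),proj(c,st['tcp_pos']))
r=R.from_rotvec(st['eef_rot']).as_matrix();print(r[:,2])
```

```text
[ 0.58827332 -0.27769071  0.13464628] [3.11451016 0.3797329  0.00745327] 0.055076153793596545
[298.35668693 220.71578935] [319.17580376 263.9541345 ]
[ 0.0052013  -0.00340531 -0.99998068]
```

View pics/w3.png

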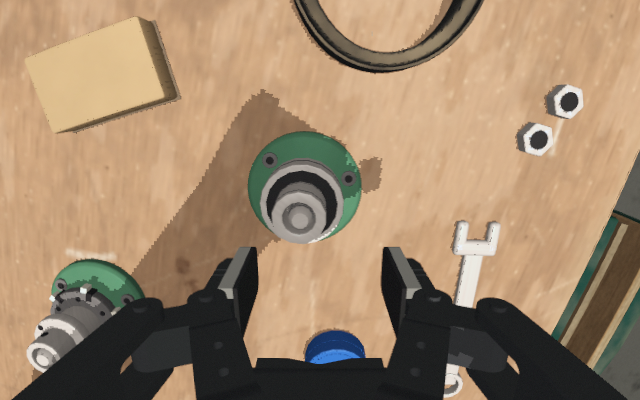

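Call:
{"fn": "step_arm", "kwargs": {
  "targets": [0, 1.2, -1, 0, 0, 0, 5.5, 0, 0, -1, 0, 0, 0, 5.5, 0, 0, 0, 0, 0, 0, 5.5]
}}

```text
time_s: 2.65
tcp_pos: [0.5877, -0.2646, 0.1168]
eef_rot: [3.113, 0.379, 0.013]
wrist_force: [-0.2, -0.4, -0.5]
width: 0.0548
```

Run:
```python
from h import *
c=cap('wrist','w4'); st=env.sense();print(st['tcp_pos'],st['eef_rot'],st['width'])
print(proj(c,[.586,-.2655,.08]))
```

```text
[ 0.58822916 -0.26421853  0.11740502] [3.11297599 0.37994895 0.01425866] 0.05490639865049815
[319.51892745 236.08527518]
```

View pics/w4.png

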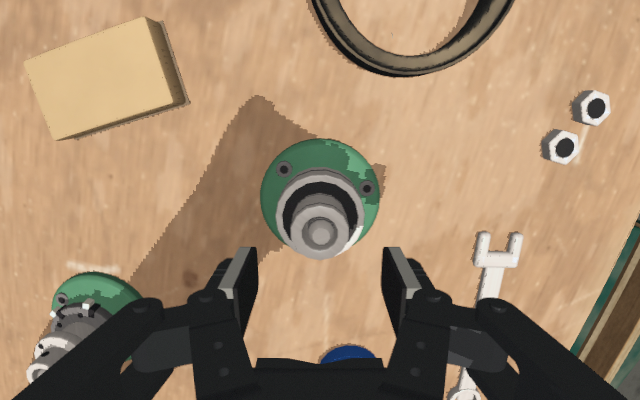

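```bash
cat >> h.py <<'E'
def st(tgt=None):
    s=env.sense();r=R.from_rotvec(s['eef_rot']).as_matrix();z=r[:,2]
    print('t',s['time_s'],'tcp',s['tcp_pos'].round(4),'w',round(s['width'],4),'F',s['wrist_force'].round(1))
    print('tiltfix deg',np.degrees(np.cross(z,[0,0,-1])).round(2),'jaw y',r[:,1].round(3))
    if tgt is not None: print('go cm',(100*(np.array(tgt)-s['tcp_pos'])).round(2))
    return s
E
python3 -c "
from h import *
st([.586,-.2655,.063])"
```

```text
t 2.7 tcp [ 0.5882 -0.2642  0.1174] w 0.0549 F [-0.1  0.9  1.4]
tiltfix deg [0.25 0.56 0.  ] jaw y [ 0.24  -0.971  0.007]
go cm [-0.22 -0.13 -5.44]
```

Call:
{"fn": "step_arm", "kwargs": {
  "targets": [-0.1, -0.1, -1.5, 0.2, 0.5, 0, 5.5, 0, 0, -1.5, 0, 0, 0, 5.5, 0, 0, -1.2, 0, 0, 0, 5.5, 0, 0, -0.6, 0, 0, 0, 5.5, 0, 0, -0.2, 0, 0, 0, 5.5, 0, 0, 0, 0, 0, 0, 5.5]
}}

```text
time_s: 3.3
tcp_pos: [0.5868, -0.2652, 0.0629]
eef_rot: [3.118, 0.381, -0.0]
wrist_force: [1.3, 0.5, 0.8]
width: 0.055
```

Run:
```python
from h import *
st([.586,-.2655,.063]);c=cap('wrist','w5');c=cap('scene','sc5');crop('sc5',360,180,500,310,5,'sc5c')
```

```text
t 3.3 tcp [ 0.5868 -0.2652  0.0629] w 0.055 F [1.3 0.5 0.8]
tiltfix deg [0.04 0.   0.  ] jaw y [ 0.241 -0.971  0.001]
go cm [-0.08 -0.03  0.01]
```

View pics/w5.png

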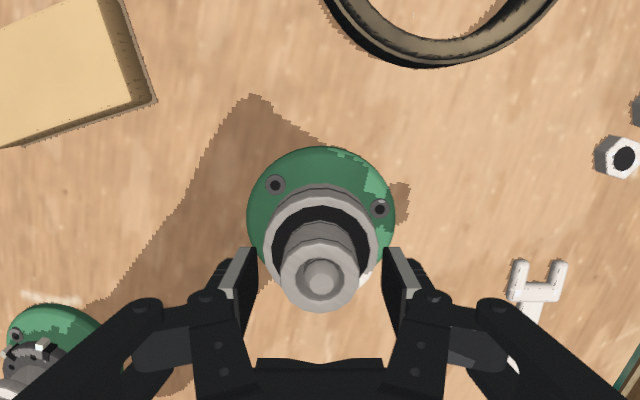

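View pics/sc5c.png

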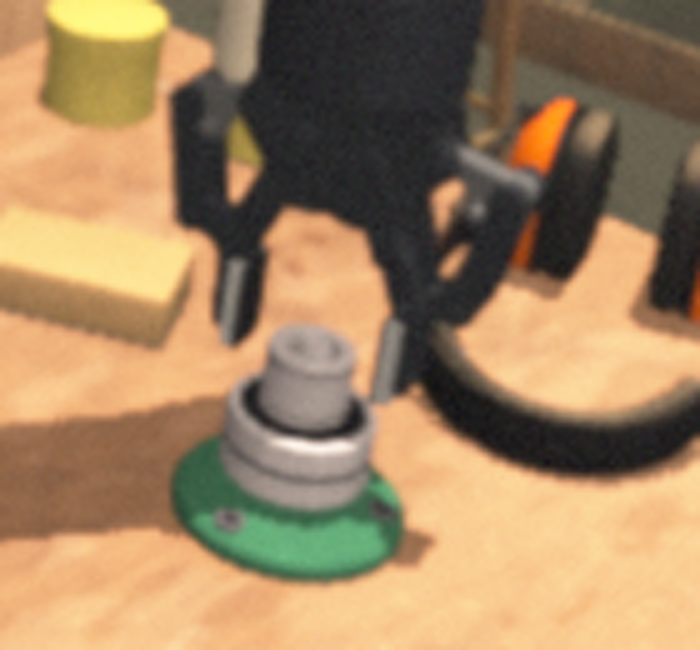

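Call:
{"fn": "step_arm", "kwargs": {
  "targets": [0, 0, -0.3, 0, 0, 0, 4.5, 0, 0, 0, 0, 0, 0, 4.5, 0, 0, 0, 0, 0, 0, 2.5, 0, 0, 0, 0, 0, 0, 2.5, 0, 0, 0, 0, 0, 0, 2.5, 0, 0, 0, 0, 0, 0, 2.5, 0, 0, 0, 0, 0, 0, 2.5]
}}

```text
time_s: 4.1
tcp_pos: [0.5882, -0.2657, 0.0621]
eef_rot: [3.116, 0.381, 0.006]
wrist_force: [0.3, -0.2, -0.7]
width: 0.0313
```

Run:
```python
from h import *
st([.586,-.2655,.063]);c=cap('scene','sc6');crop('sc6',360,180,500,310,5,'sc6c')
```

```text
t 4.1 tcp [ 0.5882 -0.2657  0.0621] w 0.0313 F [ 0.3 -0.2 -0.7]
tiltfix deg [0.13 0.23 0.  ] jaw y [ 0.241 -0.971  0.003]
go cm [-0.22  0.02  0.09]
```

View pics/sc6c.png

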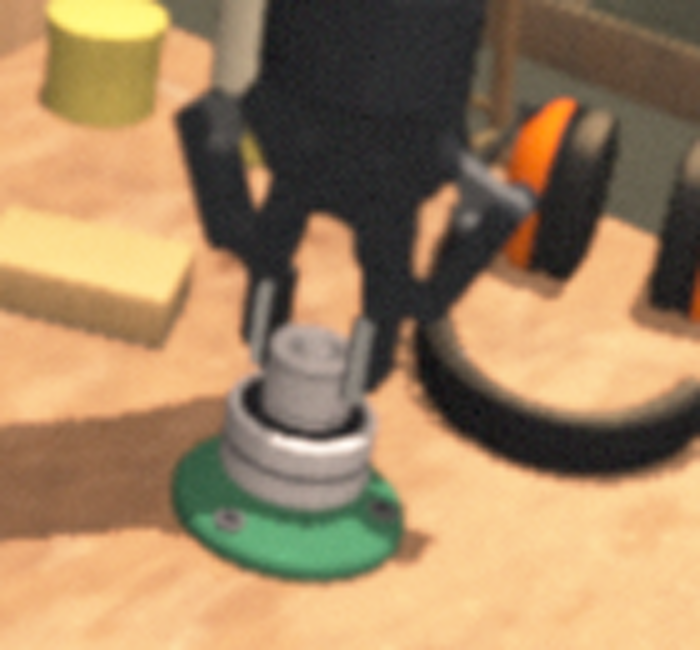

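Call:
{"fn": "step_arm", "kwargs": {
  "targets": [0, 0, 0.5, 0, 0, 0, 2.5, 0, 0, 1, 0, 0, 0, 2.5, 0, 0, 1.5, 0, 0, 0, 2.5, 0, 0, 1.5, 0, 0, 0, 2.5, 0, 0, 2, 0, 0, 0, 2.5, 0, 0, 2, 0, 0, 0, 2.5, 0, 0, 1, 0, 0, 0, 2.5, 0, 0, 0, 0, 0, 0, 2.5]
}}

```text
time_s: 4.95
tcp_pos: [0.5885, -0.2659, 0.1675]
eef_rot: [3.114, 0.38, 0.011]
wrist_force: [-0.0, -0.3, -1.3]
width: 0.031
```

Run:
```python
from h import *
st([.46,.15,.16]);c=cap('scene','sc7');crop('sc7',340,120,500,310,4,'sc7c');cap('wrist','w7');cap('side','s7')
```

```text
t 4.95 tcp [ 0.5885 -0.2659  0.1675] w 0.031 F [-0.  -0.3 -1.3]
tiltfix deg [0.21 0.45 0.  ] jaw y [ 0.241 -0.971  0.005]
go cm [-12.85  41.59  -0.75]
```

View pics/sc7c.png

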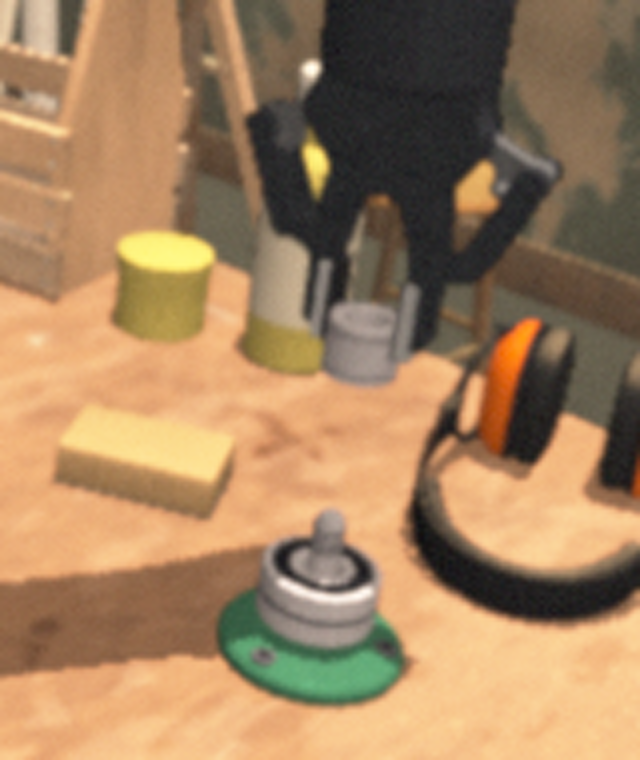

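View pics/w7.png

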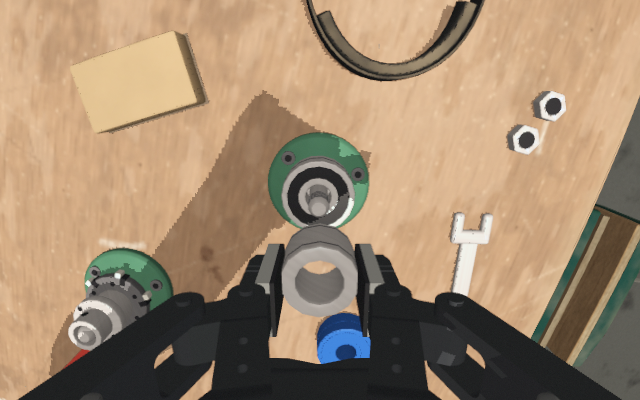

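Call:
{"fn": "step_arm", "kwargs": {
  "targets": [-1.2, 4, 0, 0.2, 0.4, 0, 2.5, -1.2, 4, 0, 0, 0, 0, 2.5, -1.2, 4, 0, 0, 0, 0, 2.5, -1.2, 4, 0, 0, 0, 0, 2.5, -1.2, 4, 0, 0, 0, 0, 2.5, -1.2, 4, 0, 0, 0, 0, 2.5, -1.2, 4, 0, 0, 0, 0, 2.5, -1.2, 4, 0, 0, 0, 0, 2.5, -1.2, 4, 0, 0, 0, 0, 2.5, -1, 2, 0, 0, 0, 0, 2.5, 0, 0, 0, 0, 0, 0, 2.5, 0, 0, 0, 0, 0, 0, 2.5]
}}

```text
time_s: 6.3
tcp_pos: [0.454, 0.1246, 0.1532]
eef_rot: [-3.118, -0.377, 0.039]
wrist_force: [1.2, -0.1, -1.5]
width: 0.0309
```

Run:
```python
from h import *
st([.46,.15,.16]);cap('wrist','w8')
```

```text
t 6.3 tcp [0.454  0.1246 0.1532] w 0.0309 F [ 1.2 -0.1 -1.5]
tiltfix deg [ 0.15 -1.41  0.  ] jaw y [ 0.239 -0.971 -0.003]
go cm [0.6  2.54 0.68]
```

View pics/w8.png

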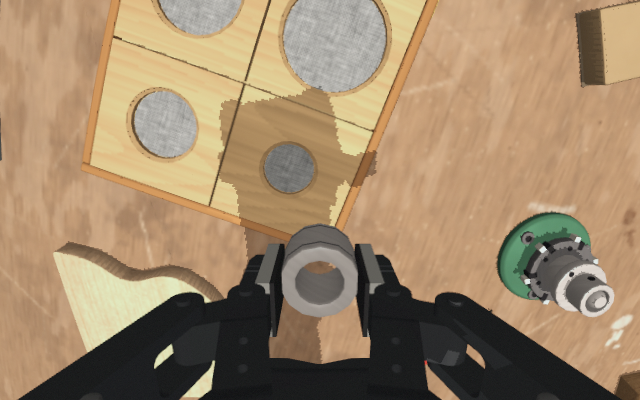

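Run:
```python
from h import *
crop('w8',80,0,440,250,2.2,'c8')
```

```text
(no output)
```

View pics/c8.png

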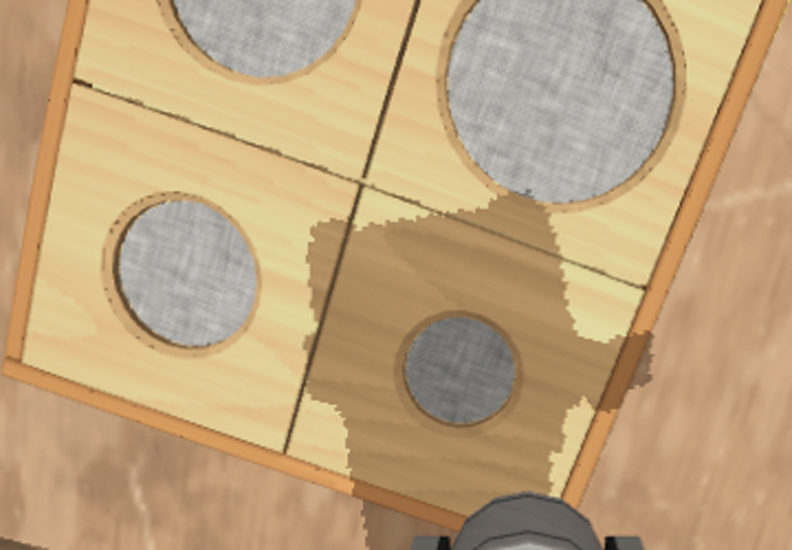

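Run:
```python
from h import *
c=load('w8');f=lambda u,v,z: atz(c,80+u/2.2,v/2.2,z)
for z in (.005,.01,.015,.02,.025,.03):
    C=f(361,183,z);L=f(73,81,z);Rr=f(646,289,z);B=f(283,454,z);n42=f(459,372,z);n54=f(181.5,274,z)
    d=lambda a,b:round(1000*np.linalg.norm(a-b),1)
    print(z,d(L,Rr),d(C,L),d(C,Rr),d(C,B),'n',d(n42,n54),'rim54',d(f(102,274,z),f(261,274,z)),C[:2].round(4),n42[:2].round(4),n54[:2].round(4))
s=load('side0');sc=load('scene0')
# seam centre in side: crop c3 (352,256)/5+220
from scipy.optimize import least_squares
obs=[(c,80+361/2.2,183/2.2),(s,220+352/5,220+256/5)]
r=least_squares(lambda p:np.concatenate([proj(k,p)-[u,v] for k,u,v in obs]),[.5,.2,.02]);print(r.x,r.fun)
crop('scene0',210,170,330,235,6,'c9')
```

```text
0.005 222.7 110.8 111.9 111.1 n 111.8 rim54 62.6 [0.5173 0.2025] [0.4569 0.1527] [0.4693 0.2638]
0.01 218.8 108.8 110.0 109.2 n 109.8 rim54 61.5 [0.5174 0.2015] [0.4581 0.1525] [0.4703 0.2617]
0.015 214.9 106.9 108.0 107.2 n 107.9 rim54 60.4 [0.5176 0.2004] [0.4593 0.1524] [0.4713 0.2596]
0.02 211.1 105.0 106.1 105.3 n 105.9 rim54 59.4 [0.5178 0.1994] [0.4605 0.1522] [0.4723 0.2575]
0.025 207.2 103.1 104.1 103.4 n 104.0 rim54 58.3 [0.518  0.1983] [0.4618 0.152 ] [0.4733 0.2553]
0.03 203.4 101.2 102.2 101.5 n 102.1 rim54 57.2 [0.5182 0.1973] [0.463  0.1518] [0.4743 0.2532]
[0.51792733 0.19899907 0.02188272] [-0.02194663 -0.07760479  0.28920144  0.00942278]
```

View pics/c9.png

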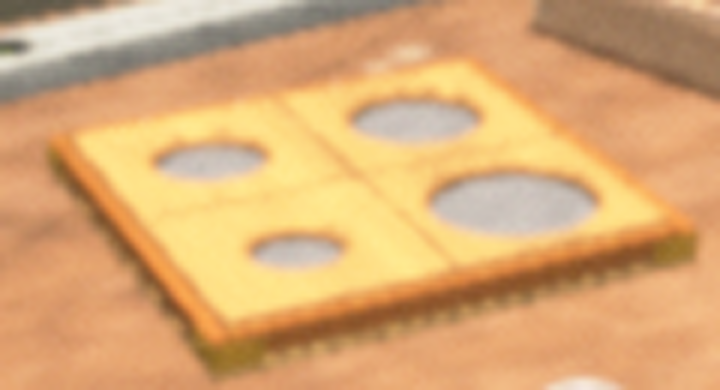

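Run:
```python
from h import *
crop('w8',260,210,380,330,5,'c10')
c=load('w8');s=st([.4605,.152,.0])
r=R.from_rotvec(s['eef_rot']).as_matrix()
for h in (.012,.016,.02):
  for dx in (-.003,0,.003):
    p=s['tcp_pos']+r@[dx,0,-h]; print(h,dx,proj(c,p).round(1),((proj(c,p)-[260,210])*5).round())
```

```text
t 6.35 tcp [0.4539 0.1243 0.1531] w 0.0312 F [ 0.3  0.3 -1. ]
tiltfix deg [ 0.15 -1.43  0.  ] jaw y [ 0.238 -0.971 -0.003]
go cm [  0.66   2.77 -15.31]
0.012 -0.003 [319.5 282.6] [297. 363.]
0.012 0 [319.5 276.3] [297. 332.]
0.012 0.003 [319.5 269.9] [297. 300.]
0.016 -0.003 [319.5 287.5] [297. 388.]
0.016 0 [319.5 281.1] [297. 356.]
0.016 0.003 [319.5 274.6] [297. 323.]
0.02 -0.003 [319.5 292.8] [297. 414.]
0.02 0 [319.5 286.2] [297. 381.]
0.02 0.003 [319.5 279.6] [297. 348.]
```

View pics/c10.png

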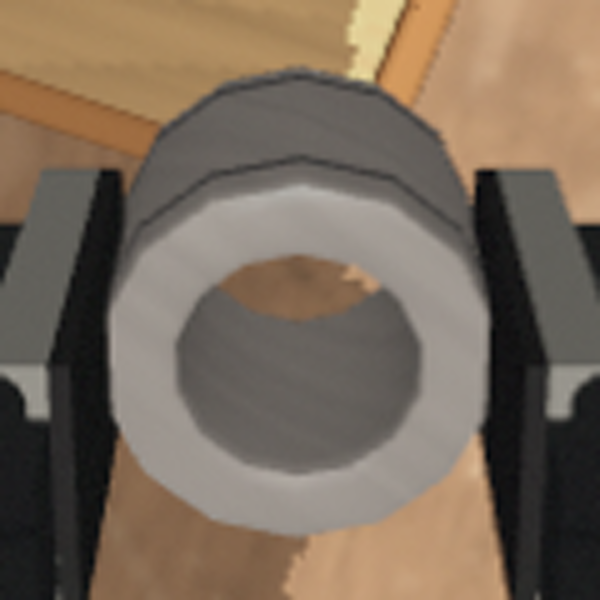

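Call:
{"fn": "step_arm", "kwargs": {
  "targets": [0.3, 1.4, -1.5, 0, -0.7, 0, 2.5, 0.3, 1.3, -2, 0, -0.7, 0, 2.5, 0, 0, -2, 0, 0, 0, 2.5, 0, 0, -2, 0, 0, 0, 2.5, 0, 0, -1, 0, 0, 0, 2.5, 0, 0, 0, 0, 0, 0, 2.5]
}}

```text
time_s: 6.95
tcp_pos: [0.4657, 0.1424, 0.0647]
eef_rot: [3.116, 0.348, 0.006]
wrist_force: [-0.3, -1.3, -1.3]
width: 0.031
```

Run:
```python
from h import *
s=st([.4605,.152,.025]);c=cap('wrist','w9');print(proj(c,[.4605,.152,.021]))
```

```text
t 6.95 tcp [0.4657 0.1424 0.0647] w 0.031 F [-0.3 -1.3 -1.3]
tiltfix deg [0.36 0.24 0.  ] jaw y [ 0.22  -0.975  0.007]
go cm [-0.52  0.96 -3.97]
[300.55373276 233.032711  ]
```

View pics/w9.png

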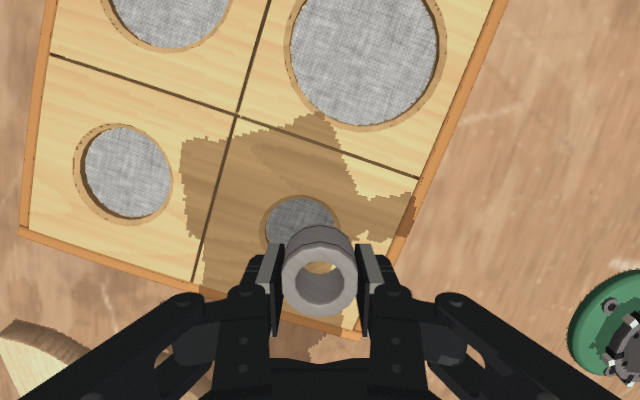

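Call:
{"fn": "step_arm", "kwargs": {
  "targets": [-0.5, 0.9, 0, 0.2, 0.2, 0, 2.5, 0, 0, 0, 0, 0, 0, 2.5]
}}

```text
time_s: 7.2
tcp_pos: [0.4618, 0.1512, 0.0664]
eef_rot: [3.121, 0.344, 0.005]
wrist_force: [0.3, -0.0, -0.8]
width: 0.031
```

Run:
```python
from h import *
s=st([.4605,.152,.025]);c=cap('wrist','w10');print(proj(c,[.4605,.152,.021]))
crop('w10',240,190,400,330,5,'c11')
```

```text
t 7.2 tcp [0.4618 0.1512 0.0664] w 0.031 F [ 0.3 -0.  -0.8]
tiltfix deg [0.1  0.19 0.  ] jaw y [ 0.218 -0.976  0.002]
go cm [-0.13  0.08 -4.14]
[317.32431874 228.99148013]
```

View pics/c11.png

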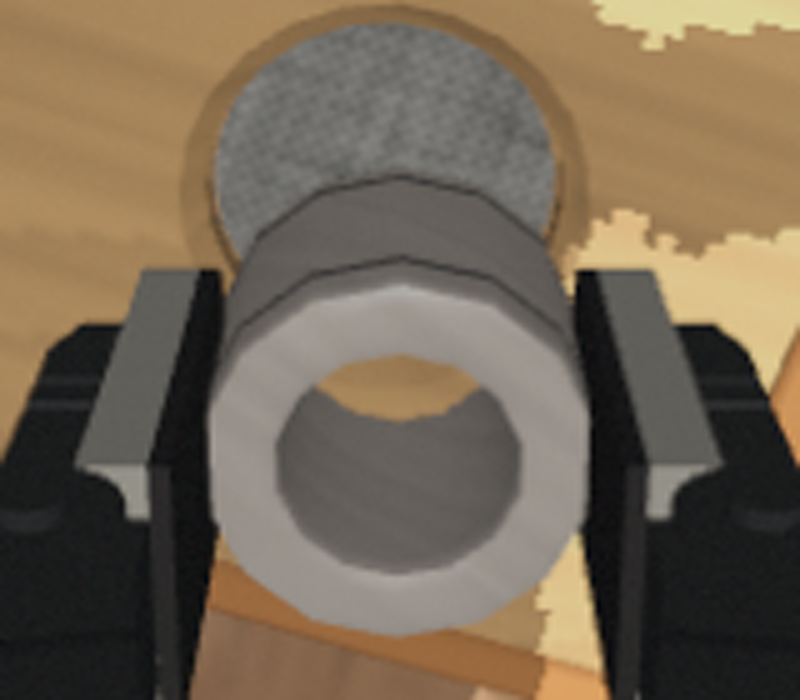

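Call:
{"fn": "step_arm", "kwargs": {
  "targets": [-0.1, 0.1, -1.2, 0, 0.1, 0, 2.5, 0, 0, -1.2, 0, 0, 0, 2.5, 0, 0, -0.6, 0, 0, 0, 2.5, 0, 0, 0, 0, 0, 0, 2.5]
}}

```text
time_s: 7.65
tcp_pos: [0.4621, 0.1524, 0.0353]
eef_rot: [3.121, 0.344, 0.008]
wrist_force: [0.6, -0.4, -1.5]
width: 0.0312
```

Run:
```python
from h import *
s=st([.4605,.152,.025])
```

```text
t 7.65 tcp [0.4621 0.1524 0.0353] w 0.0312 F [ 0.6 -0.4 -1.5]
tiltfix deg [0.06 0.29 0.  ] jaw y [ 0.218 -0.976  0.002]
go cm [-0.16 -0.04 -1.03]
```

Call:
{"fn": "step_arm", "kwargs": {
  "targets": [-0.1, 0, -0.4, 0, 0.2, 0, 2.5, 0, 0, -0.3, 0, 0, 0, 2.5, 0, 0, -0.2, 0, 0, 0, 2.5]
}}

```text
time_s: 7.95
tcp_pos: [0.461, 0.1523, 0.0252]
eef_rot: [3.121, 0.344, 0.001]
wrist_force: [1.1, 0.3, -0.7]
width: 0.0309
```

Call:
{"fn": "step_arm", "kwargs": {
  "targets": [0, 0, -0.2, 0, 0, 0, 2.5]
}}

```text
time_s: 8.05
tcp_pos: [0.4609, 0.1522, 0.0247]
eef_rot: [3.121, 0.344, 0.001]
wrist_force: [-5.3, 0.1, 45.4]
width: 0.0312
```

Run:
```python
from h import *
s=st([.4605,.152,.025]);c=cap('side','s10');crop('s10',230,200,390,330,5,'s10c')
cap('wrist','w11')
```

```text
t 8.05 tcp [0.4609 0.1522 0.0247] w 0.0312 F [-5.3  0.1 45.4]
tiltfix deg [0.09 0.03 0.  ] jaw y [ 0.218 -0.976  0.002]
go cm [-0.04 -0.02  0.03]
```

View pics/s10c.png

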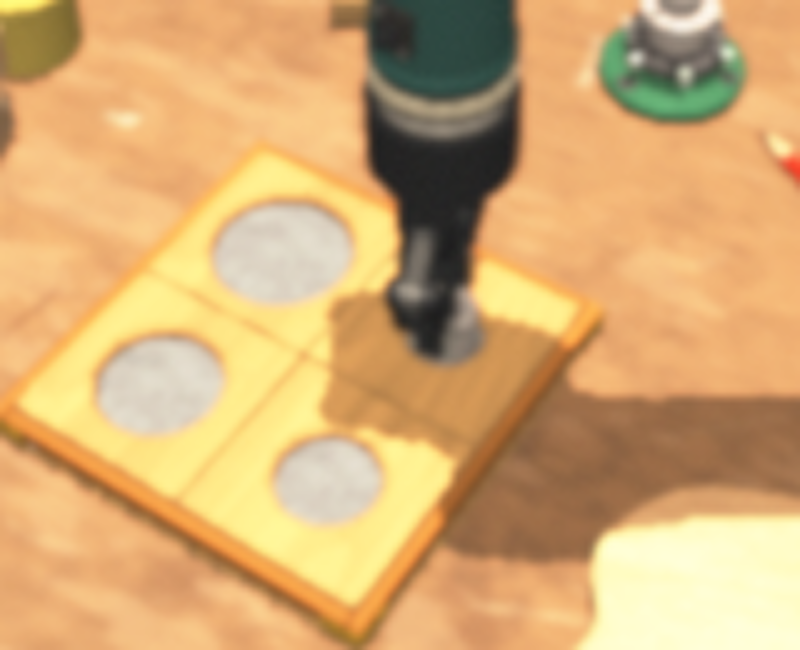

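View pics/w11.png

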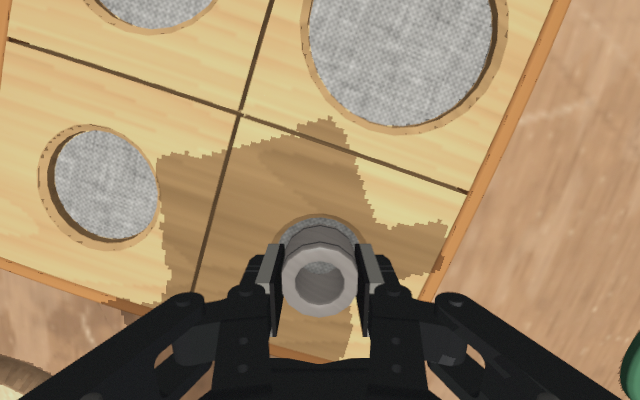

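Call:
{"fn": "step_arm", "kwargs": {
  "targets": [0, 0, 0, 0, 0, 0, 3.6, 0, 0, 0, 0, 0, 0, 4.5, 0, 0, 0, 0, 0, 0, 5.0, 0, 0, 0.5, 0, 0, 0, 5.5, 0, 0, 2, 0, 0, 0, 5.5, 0, 0, 3, 0, 0, 0, 5.5, 0, 0, 3, 0, 0, 0, 5.5, 0, 0, 2, 0, 0, 0, 5.5, 0, 0, 0, 0, 0, 0, 5.5]
}}

```text
time_s: 9.05
tcp_pos: [0.4607, 0.1519, 0.1341]
eef_rot: [3.121, 0.343, 0.001]
wrist_force: [-0.3, 0.3, -0.4]
width: 0.0551
```

Run:
```python
from h import *
s=st([.4325,-.105,.14]);cap('wrist','w12')
```

```text
t 9.05 tcp [0.4607 0.1519 0.1341] w 0.0551 F [-0.3  0.3 -0.4]
tiltfix deg [0.1  0.03 0.  ] jaw y [ 0.217 -0.976  0.002]
go cm [ -2.82 -25.69   0.59]
```

View pics/w12.png

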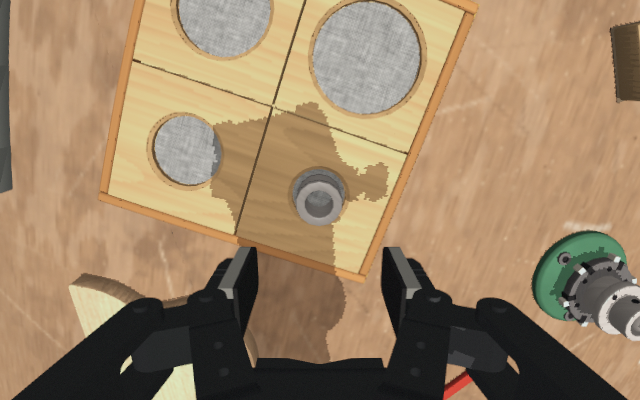

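Call:
{"fn": "step_arm", "kwargs": {
  "targets": [-0.4, -3.6, 0.3, 0.1, 0, 0, 5.2, -0.4, -3.6, 0.3, 0, 0, 0, 5.2, -0.4, -3.6, 0, 0, 0, 0, 5.2, -0.4, -3.6, 0, 0, 0, 0, 5.2, -0.4, -3.6, 0, 0, 0, 0, 5.2, -0.4, -3.6, 0, 0, 0, 0, 5.2, -0.3, -2.5, 0, 0, 0, 0, 5.2, 0, 0, 0, 0, 0, 0, 5.2, 0, 0, 0, 0, 0, 0, 5.2]
}}

```text
time_s: 10.0
tcp_pos: [0.4265, -0.095, 0.1317]
eef_rot: [-3.118, -0.351, 0.021]
wrist_force: [-0.1, -0.0, 0.5]
width: 0.0519
```

Run:
```python
from h import *
s=st([.4325,-.105,.11]);c=cap('wrist','w13');print(proj(c,[.4325,-.105,.08]))
```

```text
t 10.0 tcp [ 0.4265 -0.095   0.1317] w 0.0519 F [-0.1 -0.   0.5]
tiltfix deg [-0.13 -0.77 -0.  ] jaw y [ 0.222 -0.975 -0.005]
go cm [ 0.6  -1.   -2.17]
[338.51918953 216.35998528]
```

View pics/w13.png

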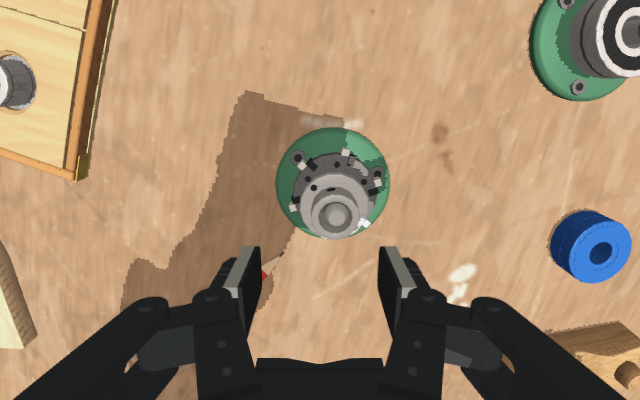

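Call:
{"fn": "step_arm", "kwargs": {
  "targets": [0.6, -1, -1, -0.1, -0.7, 0, 5.2, 0, 0, -1, 0, 0, 0, 5.2, 0, 0, 0, 0, 0, 0, 5.2]
}}

```text
time_s: 10.35
tcp_pos: [0.4329, -0.1005, 0.1102]
eef_rot: [-3.118, -0.363, 0.003]
wrist_force: [0.1, -1.2, 0.0]
width: 0.0521
```

Run:
```python
from h import *
s=st([.433,-.1045,.062]);c=cap('wrist','w14');print(proj(c,[.433,-.1045,.08]))
```

```text
t 10.35 tcp [ 0.4329 -0.1005  0.1102] w 0.0521 F [ 0.1 -1.2  0. ]
tiltfix deg [-0.14 -0.14 -0.  ] jaw y [ 0.23  -0.973 -0.003]
go cm [ 0.01 -0.4  -4.82]
[326.66018652 238.47648972]
```

View pics/w14.png

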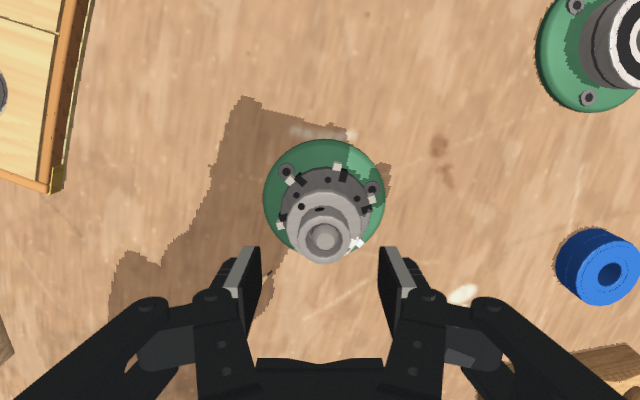

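Call:
{"fn": "step_arm", "kwargs": {
  "targets": [0, -0.3, -1.5, -0.1, -0.1, 0, 5.2, 0, 0, -1.5, 0, 0, 0, 5.0, 0, 0, -1, 0, 0, 0, 5.0, 0, 0, -0.5, 0, 0, 0, 4.5, 0, 0, -0.3, 0, 0, 0, 4.5, 0, 0, 0, 0, 0, 0, 4.5]
}}

```text
time_s: 11.0
tcp_pos: [0.4348, -0.0989, 0.0619]
eef_rot: [-3.117, -0.376, -0.004]
wrist_force: [-0.7, 0.0, -0.9]
width: 0.0452
```

Run:
```python
from h import *
s=st([.433,-.1045,.062]);c=cap('wrist','w15');cap('side','s15');crop('s15',310,140,430,240,6,'s15c')
```

```text
t 11.0 tcp [ 0.4348 -0.0989  0.0619] w 0.0452 F [-0.7  0.  -0.9]
tiltfix deg [-0.12  0.12  0.  ] jaw y [ 0.238 -0.971 -0.001]
go cm [-0.18 -0.56  0.01]
```

View pics/w15.png

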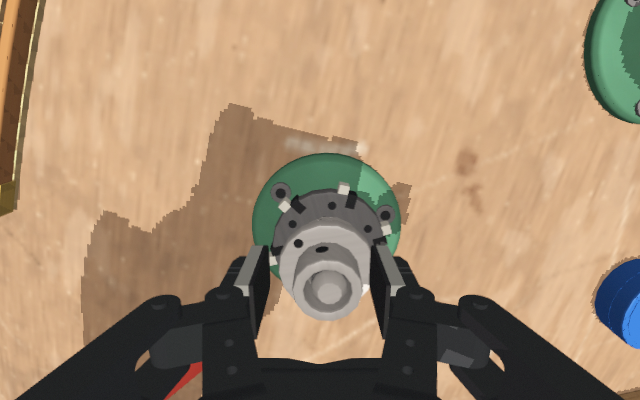

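View pics/s15c.png

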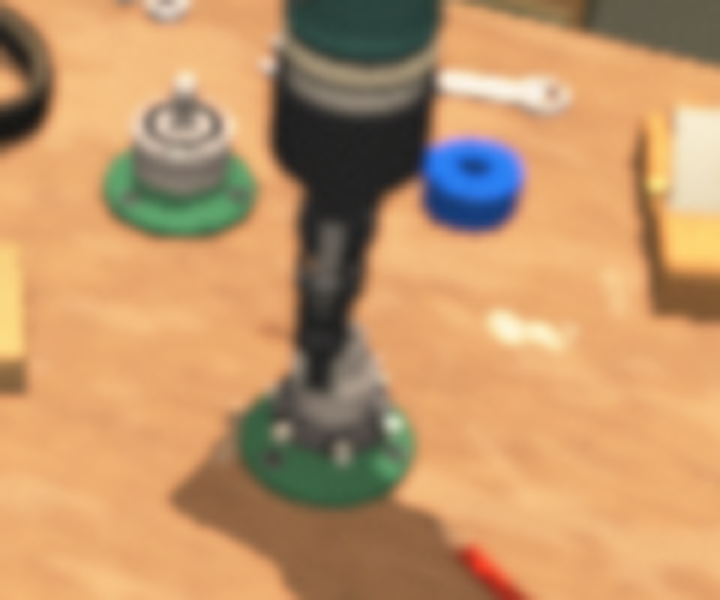

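Call:
{"fn": "step_arm", "kwargs": {
  "targets": [-0.1, -0.4, 0, -0.1, 0.1, 0, 4.5, 0, 0, 0, 0, 0, 0, 4.5]
}}

```text
time_s: 11.3
tcp_pos: [0.4344, -0.1036, 0.063]
eef_rot: [3.118, 0.376, 0.004]
wrist_force: [1.5, 0.4, 0.1]
width: 0.0452
```

Run:
```python
from h import *
s=st([.433,-.1035,.062]);c=cap('wrist','w16');crop('w16',220,180,420,330,4,'c16')
```

```text
t 11.3 tcp [ 0.4344 -0.1036  0.063 ] w 0.0452 F [1.5 0.4 0.1]
tiltfix deg [0.02 0.15 0.  ] jaw y [ 0.238 -0.971  0.001]
go cm [-0.14  0.01 -0.1 ]
```

View pics/c16.png

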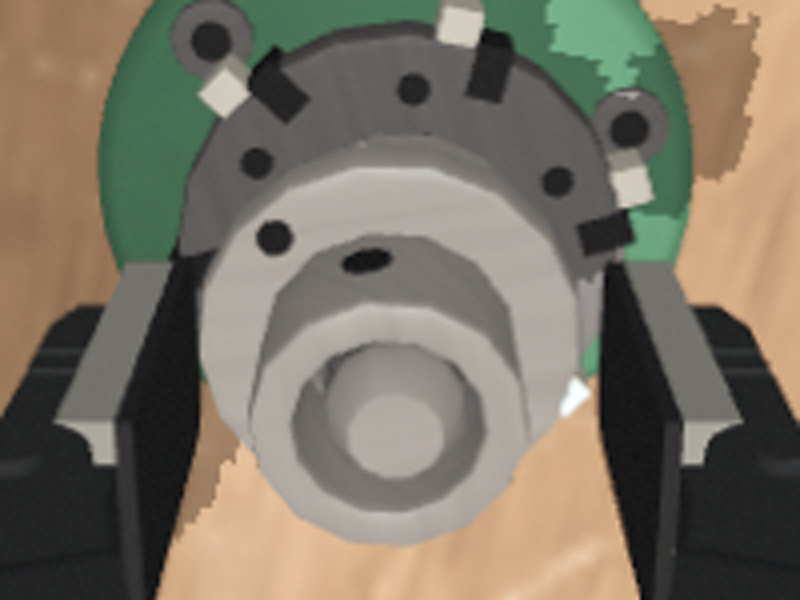

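Call:
{"fn": "step_arm", "kwargs": {
  "targets": [-0.1, 0, -0.1, 0, 0.1, 0, 4, 0, 0, 0, 0, 0, 0, 3.5, 0, 0, 0, 0, 0, 0, 2, 0, 0, 0, 0, 0, 0, 2, 0, 0, 0, 0, 0, 0, 2, 0, 0, 0, 0, 0, 0, 2]
}}

```text
time_s: 11.95
tcp_pos: [0.4338, -0.1035, 0.0627]
eef_rot: [3.118, 0.376, 0.003]
wrist_force: [0.4, 0.1, 0.4]
width: 0.0274
```

Call:
{"fn": "step_arm", "kwargs": {
  "targets": [0, 0, 0.4, 0, 0, 0, 2, 0, 0, 1, 0, 0, 0, 2, 0, 0, 1.5, 0, 0, 0, 2, 0, 0, 1.5, 0, 0, 0, 2, 0, 0, 2, 0, 0, 0, 2, 0, 0, 2, 0, 0, 0, 2, 0, 0, 1, 0, 0, 0, 2, 0, 0, 0, 0, 0, 0, 2]
}}

```text
time_s: 12.75
tcp_pos: [0.431, -0.1031, 0.1624]
eef_rot: [-3.119, -0.376, 0.002]
wrist_force: [-0.4, -1.0, -1.9]
width: 0.0275
```

Run:
```python
from h import *
s=st([.4715,.2572,.16]);c=cap('wrist','w17');cap('scene','sc17')
```

```text
t 12.75 tcp [ 0.431  -0.1031  0.1624] w 0.0275 F [-0.4 -1.  -1.9]
tiltfix deg [-0.01 -0.06 -0.  ] jaw y [ 0.238 -0.971 -0.   ]
go cm [ 4.05 36.03 -0.24]
```

View pics/w17.png

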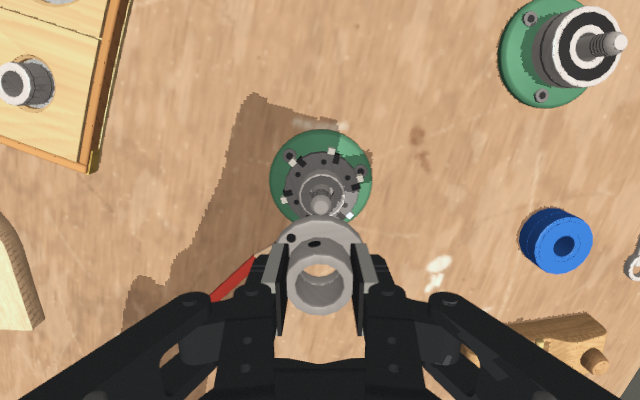

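View pics/sc17.png

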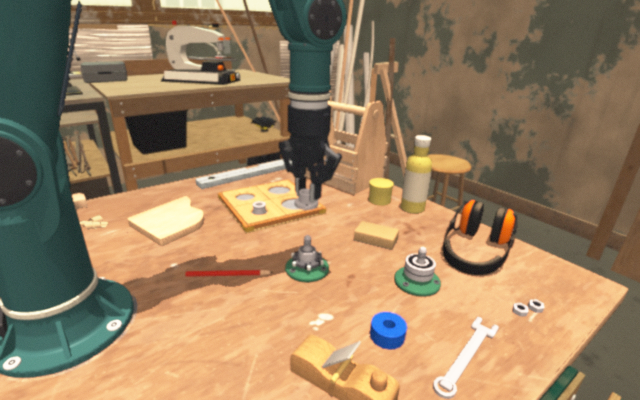

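Call:
{"fn": "step_arm", "kwargs": {
  "targets": [0.4, 4, 0, 0, 0, 0, 2, 0.4, 4, 0, 0, 0, 0, 2, 0.4, 4, 0, 0, 0, 0, 2, 0.4, 4, 0, 0, 0, 0, 2, 0.4, 4, 0, 0, 0, 0, 2, 0.4, 4, 0, 0, 0, 0, 2, 0.4, 4, 0, 0, 0, 0, 2, 0.4, 4, 0, 0, 0, 0, 2, 0.4, 3, 0, 0, 0, 0, 2, 0.4, 1, 0, 0, 0, 0, 2, 0, 0, 0, 0, 0, 0, 2, 0, 0, 0, 0, 0, 0, 2]
}}

```text
time_s: 14.05
tcp_pos: [0.4615, 0.2659, 0.1478]
eef_rot: [3.113, 0.363, -0.043]
wrist_force: [-0.9, -1.5, -2.3]
width: 0.0274
```

Run:
```python
from h import *
s=st([.4715,.2572,.06]);c=cap('wrist','w18');print(proj(c,[.4715,.2572,.021]),proj(c,[.518,.199,.021]))
```

```text
t 14.05 tcp [0.4615 0.2659 0.1478] w 0.0274 F [-0.9 -1.5 -2.3]
tiltfix deg [ 0.57 -1.5   0.  ] jaw y [ 0.23  -0.973  0.004]
go cm [ 1.   -0.87 -8.78]
[332.43062621 176.77874925] [419.90097565 136.82898924]
```

View pics/w18.png

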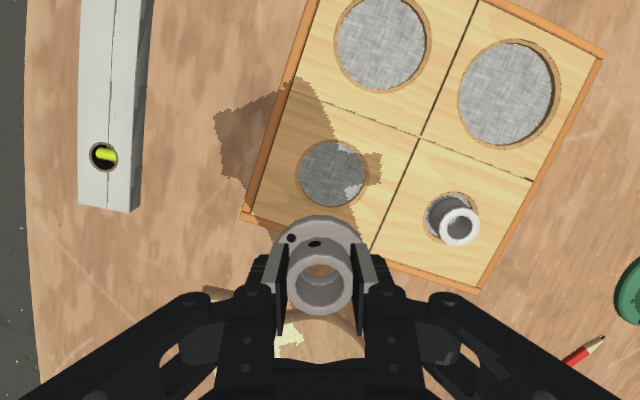

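Run:
```python
from h import *
crop('w18',230,0,610,300,2,'c18')
c=load('w18')
for n,u,v in [('C',420.5,136),('54',332,173.5),('66',382,43),('78',509,93)]: print(n,atz(c,u,v,.021).round(4))
```

```text
C [0.5187 0.1987 0.021 ]
54 [0.474  0.2582 0.021 ]
66 [0.5762 0.2463 0.021 ]
78 [0.5665 0.1421 0.021 ]
```

View pics/c18.png

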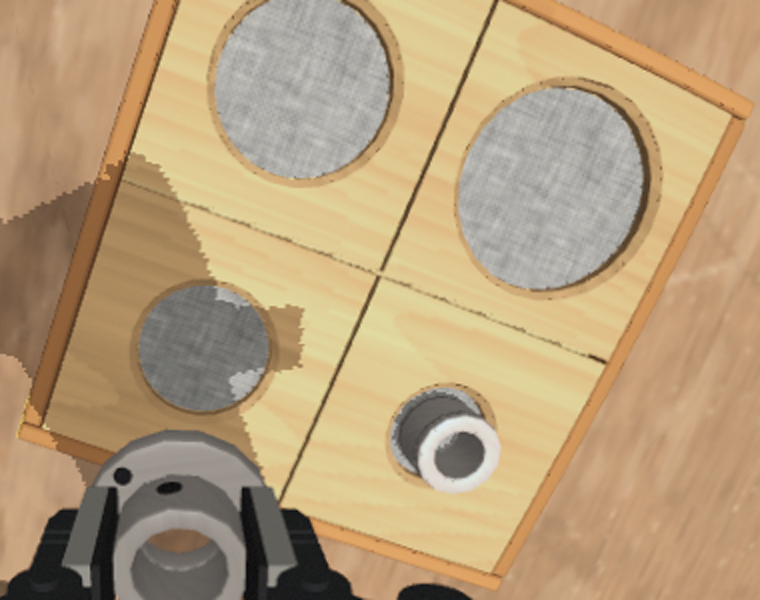

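Call:
{"fn": "step_arm", "kwargs": {
  "targets": [0.6, -0.4, -2, 0.3, -0.8, 0, 2, 0.5, -0.4, -2, 0.3, -0.7, 0, 2, 0, 0, -2, 0, 0, 0, 2, 0, 0, -2, 0, 0, 0, 2, 0, 0, 0, 0, 0, 0, 2]
}}

```text
time_s: 14.6
tcp_pos: [0.4734, 0.2443, 0.0662]
eef_rot: [3.117, 0.338, -0.001]
wrist_force: [0.3, 0.3, -2.5]
width: 0.0277
```

Run:
```python
from h import *
s=st([.4725,.2575,.025]);c=cap('wrist','w19');print(proj(c,[.4725,.2575,.021]))
crop('w19',220,130,420,330,4,'c19')
```

```text
t 14.6 tcp [0.4734 0.2443 0.0662] w 0.0277 F [ 0.3  0.3 -2.5]
tiltfix deg [0.33 0.01 0.  ] jaw y [ 0.215 -0.977  0.006]
go cm [-0.09  1.32 -4.12]
[296.12479852 223.78877859]
```

View pics/c19.png

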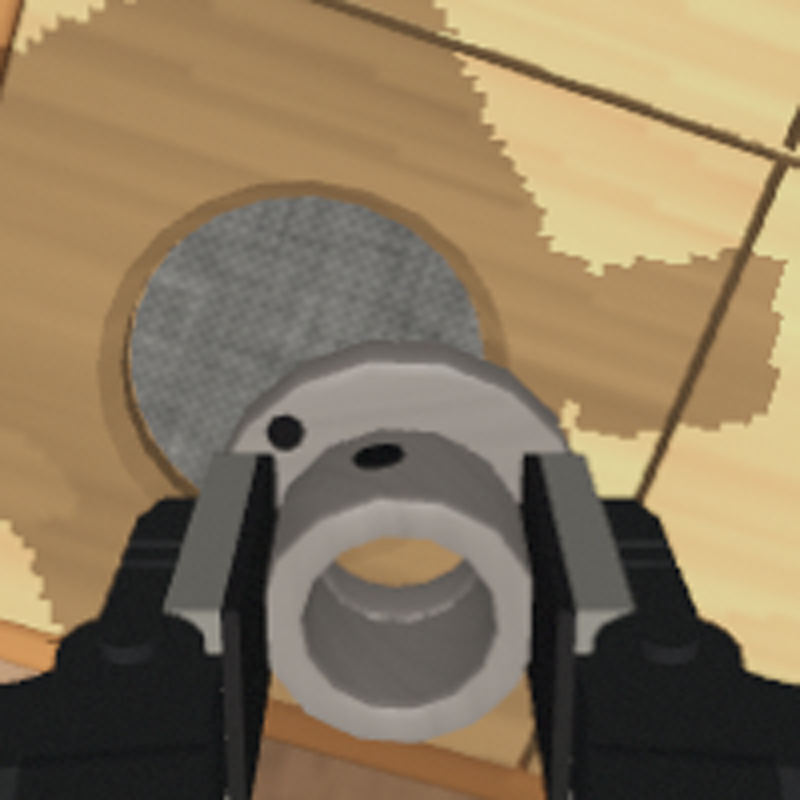

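Call:
{"fn": "step_arm", "kwargs": {
  "targets": [0, 1.3, 0, 0.3, 0, 0, 2, 0, 0.1, -0.7, 0, 0, 0, 2, 0, 0, -0.8, 0, 0, 0, 2, 0, 0, 0, 0, 0, 0, 2]
}}

```text
time_s: 15.05
tcp_pos: [0.4762, 0.2594, 0.0544]
eef_rot: [-3.121, -0.335, -0.011]
wrist_force: [-0.7, 0.4, -2.1]
width: 0.0274
```

Run:
```python
from h import *
s=st([.4725,.2575,.025]);c=cap('wrist','w20');print(proj(c,[.4725,.2575,.021]))
crop('w20',220,130,420,330,4,'c20')
```

```text
t 15.05 tcp [0.4762 0.2594 0.0544] w 0.0274 F [-0.7  0.4 -2.1]
tiltfix deg [-0.19  0.37  0.  ] jaw y [ 0.212 -0.977 -0.002]
go cm [-0.37 -0.19 -2.94]
[321.24932774 242.07977798]
```

View pics/c20.png

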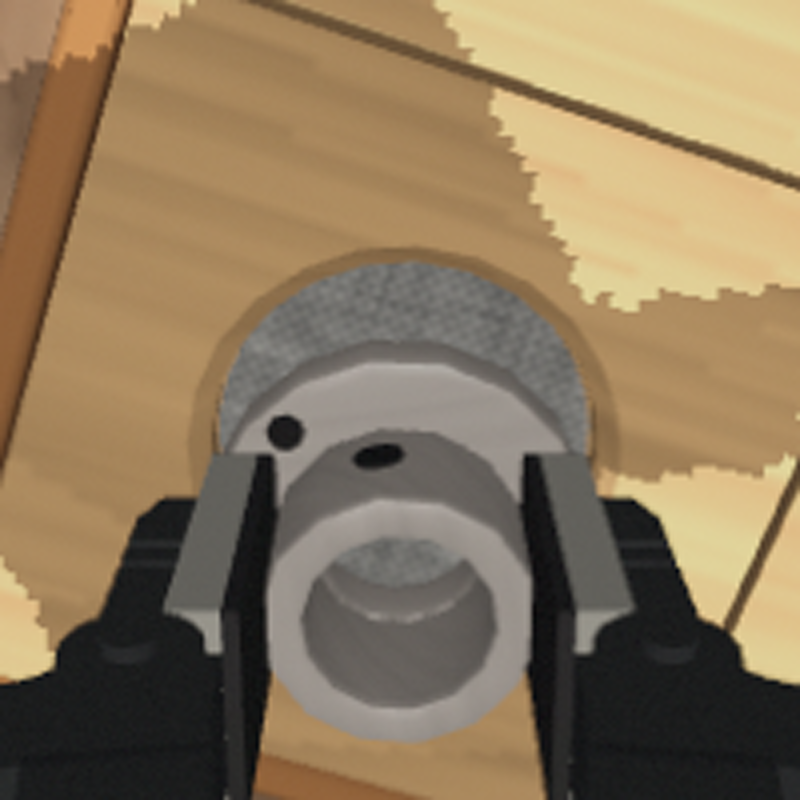

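Call:
{"fn": "step_arm", "kwargs": {
  "targets": [-0.35, -0.15, -0.6, -0.2, 0.3, 0, 2, 0, 0, -0.7, 0, 0, 0, 2, 0, 0, -0.4, 0, 0, 0, 2, 0, 0, 0, 0, 0, 0, 2]
}}

```text
time_s: 15.5
tcp_pos: [0.4726, 0.2578, 0.0366]
eef_rot: [3.123, 0.335, 0.002]
wrist_force: [-0.8, -0.1, -2.5]
width: 0.0275
```

Run:
```python
from h import *
s=st([.4725,.2575,.025]);c=cap('wrist','w21');print(proj(c,[.4725,.2575,.021]))
crop('w21',220,130,420,330,4,'c21')
```

```text
t 15.5 tcp [0.4726 0.2578 0.0366] w 0.0275 F [-0.8 -0.1 -2.5]
tiltfix deg [0.02 0.08 0.  ] jaw y [ 0.212 -0.977  0.001]
go cm [-0.01 -0.03 -1.16]
[319.6447965 248.8513064]
```

View pics/c21.png

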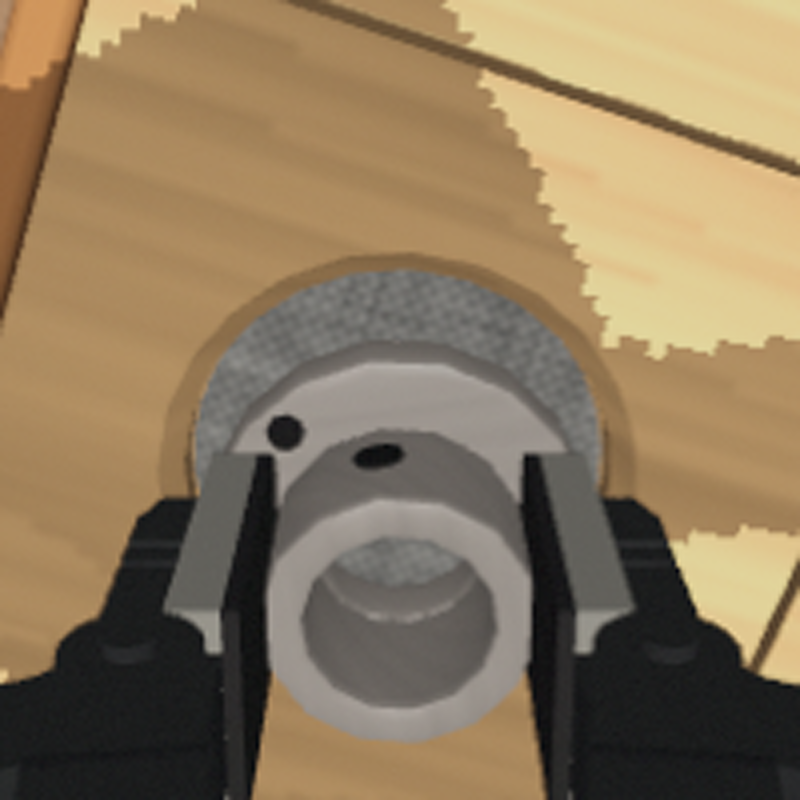

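Centred over nest 54 (rim about (319,249)). Lowering gently to contact.

Call:
{"fn": "step_arm", "kwargs": {
  "targets": [0, 0, -0.5, 0, 0, 0, 2, 0, 0, -0.3, 0, 0, 0, 2, 0, 0, -0.15, 0, 0, 0, 2]
}}

```text
time_s: 15.85
tcp_pos: [0.4731, 0.258, 0.0268]
eef_rot: [-3.124, -0.335, -0.004]
wrist_force: [0.5, 0.6, -1.4]
width: 0.0274
```

Call:
{"fn": "step_arm", "kwargs": {
  "targets": [0, 0, -0.1, 0, 0, 0, 2]
}}

```text
time_s: 15.95
tcp_pos: [0.4731, 0.258, 0.0257]
eef_rot: [-3.124, -0.335, -0.004]
wrist_force: [-1.0, 0.3, 9.8]
width: 0.0274
```

Call:
{"fn": "step_arm", "kwargs": {
  "targets": [0, 0, 0, 0, 0, 0, 3.2, 0, 0, 0, 0, 0, 0, 4.2, 0, 0, 0, 0, 0, 0, 4.8, 0, 0, 0.5, 0, 0, 0, 5, 0, 0, 2, 0, 0, 0, 5, 0, 0, 3, 0, 0, 0, 5, 0, 0, 3, 0, 0, 0, 5, 0, 0, 2, 0, 0, 0, 5, 0, 0, 0, 0, 0, 0, 5]
}}

```text
time_s: 16.85
tcp_pos: [0.4735, 0.2581, 0.1365]
eef_rot: [-3.123, -0.335, -0.006]
wrist_force: [0.7, 0.9, -0.5]
width: 0.0502
```

Run:
```python
from h import *
s=st([.433,-.104,.12]);c=cap('wrist','w22')
```

```text
t 16.85 tcp [0.4735 0.2581 0.1365] w 0.0502 F [ 0.7  0.9 -0.5]
tiltfix deg [-0.06  0.23  0.  ] jaw y [ 0.212 -0.977 -0.   ]
go cm [ -4.05 -36.21  -1.65]
```

View pics/w22.png

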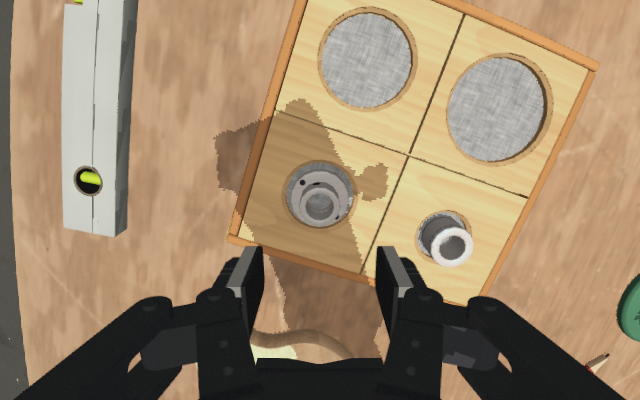

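Call:
{"fn": "step_arm", "kwargs": {
  "targets": [-0.4, -4, 0.3, 0, 0.2, 0, 5.5, -0.4, -4, 0.3, 0, 0, 0, 5.5, -0.4, -4, 0, 0, 0, 0, 5.5, -0.4, -4, 0, 0, 0, 0, 5.5, -0.4, -4, 0, 0, 0, 0, 5.5, -0.4, -4, 0, 0, 0, 0, 5.5, -0.4, -4, 0, 0, 0, 0, 5.5, -0.4, -4, 0, 0, 0, 0, 5.5, -0.2, -2.5, 0, 0, 0, 0, 5.5, 0, 0, 0, 0, 0, 0, 5.5, 0, 0, 0, 0, 0, 0, 5.5]
}}

```text
time_s: 18.0
tcp_pos: [0.4297, -0.0965, 0.1344]
eef_rot: [-3.118, -0.341, 0.019]
wrist_force: [0.3, 0.5, -0.0]
width: 0.0551
```

Run:
```python
from h import *
s=st([.433,-.104,.11]);c=cap('wrist','w23');print(proj(c,[.433,-.104,.08]))
```

```text
t 18.0 tcp [ 0.4297 -0.0965  0.1344] w 0.0551 F [ 0.3  0.5 -0. ]
tiltfix deg [-0.21 -0.73 -0.  ] jaw y [ 0.216 -0.976 -0.006]
go cm [ 0.33 -0.75 -2.44]
[333.25414896 218.06343045]
```

View pics/w23.png

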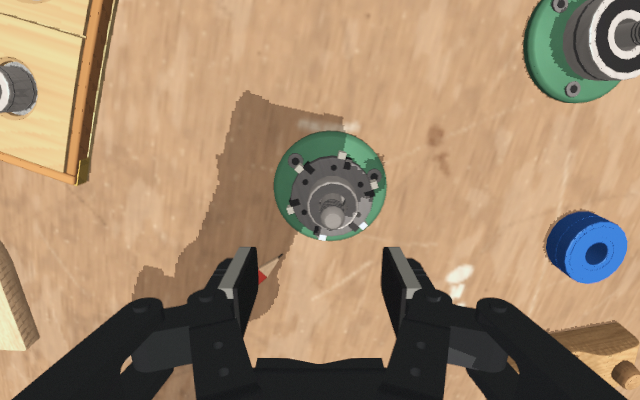

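Call:
{"fn": "step_arm", "kwargs": {
  "targets": [0.4, -0.7, -0.5, -0.2, -0.7, 0, 5.5, 0, 0, -1.2, 0, 0, 0, 5.5, 0, 0, -1.2, 0, 0, 0, 5.5, 0, 0, -1.2, 0, 0, 0, 5.5, 0, 0, 0, 0, 0, 0, 5.5]
}}

```text
time_s: 18.55
tcp_pos: [0.4365, -0.0977, 0.0909]
eef_rot: [-3.119, -0.363, -0.006]
wrist_force: [0.1, 0.3, -0.9]
width: 0.0551
```

Run:
```python
from h import *
s=st([.4335,-.104,.0345]);c=cap('wrist','w24');print(proj(c,[.433,-.104,.08]))
```

```text
t 18.55 tcp [ 0.4365 -0.0977  0.0909] w 0.0551 F [ 0.1  0.3 -0.9]
tiltfix deg [-0.09  0.2   0.  ] jaw y [ 0.23  -0.973 -0.001]
go cm [-0.3  -0.63 -5.64]
[330.02168395 261.95325652]
```

View pics/w24.png

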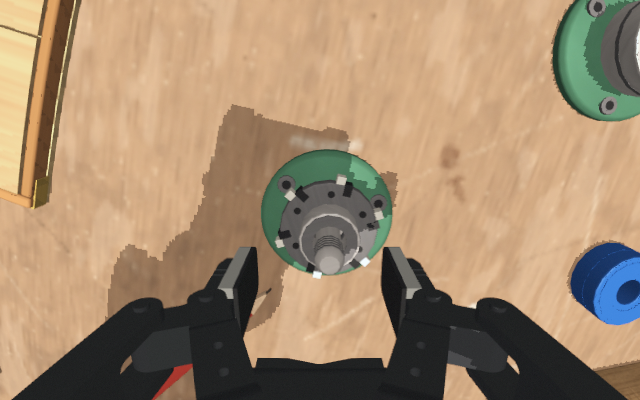

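Call:
{"fn": "step_arm", "kwargs": {
  "targets": [-0.2, -0.6, 0, 0, 0.2, 0, 5.5, 0, 0, -1, 0, 0, 0, 5.5, 0, 0, -1.2, 0, 0, 0, 5.5, 0, 0, -1, 0, 0, 0, 5.5, 0, 0, 0, 0, 0, 0, 5.5]
}}

```text
time_s: 19.1
tcp_pos: [0.4369, -0.1036, 0.0589]
eef_rot: [-3.12, -0.367, -0.009]
wrist_force: [0.4, 1.2, 0.2]
width: 0.055
```

Run:
```python
from h import *
s=st([.4335,-.104,.0345]);c=cap('wrist','w25');print(proj(c,[.433,-.104,.05]))
```

```text
t 19.1 tcp [ 0.4369 -0.1036  0.0589] w 0.055 F [0.4 1.2 0.2]
tiltfix deg [-0.06  0.33  0.  ] jaw y [ 0.232 -0.973  0.   ]
go cm [-0.34 -0.04 -2.44]
[318.01838235 262.10966853]
```

View pics/w25.png

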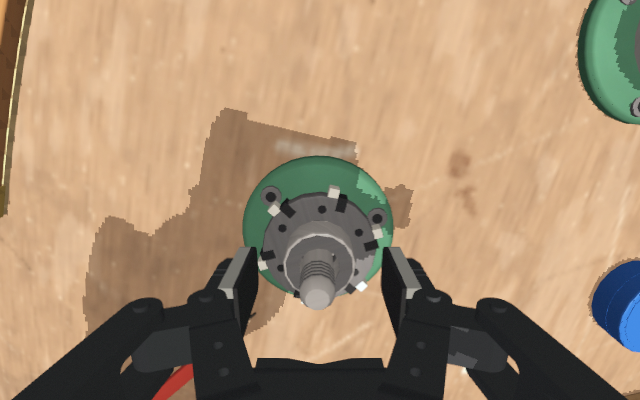

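Call:
{"fn": "step_arm", "kwargs": {
  "targets": [-0.3, 0, -0.8, 0, 0.3, 0, 5.5, 0, 0, -0.7, 0, 0, 0, 5.2, 0, 0, -0.4, 0, 0, 0, 5, 0, 0, 0, 0, 0, 0, 4.6]
}}

```text
time_s: 19.55
tcp_pos: [0.4344, -0.1037, 0.0392]
eef_rot: [-3.119, -0.367, -0.003]
wrist_force: [0.2, -0.1, -1.2]
width: 0.0459
```

Run:
```python
from h import *
s=st([.4335,-.104,.0345]);c=cap('wrist','w26');crop('w26',220,180,420,330,4,'c26')
```

```text
t 19.55 tcp [ 0.4344 -0.1037  0.0392] w 0.0459 F [ 0.2 -0.1 -1.2]
tiltfix deg [-0.05  0.12  0.  ] jaw y [ 0.232 -0.973 -0.   ]
go cm [-0.09 -0.03 -0.47]
```

View pics/c26.png

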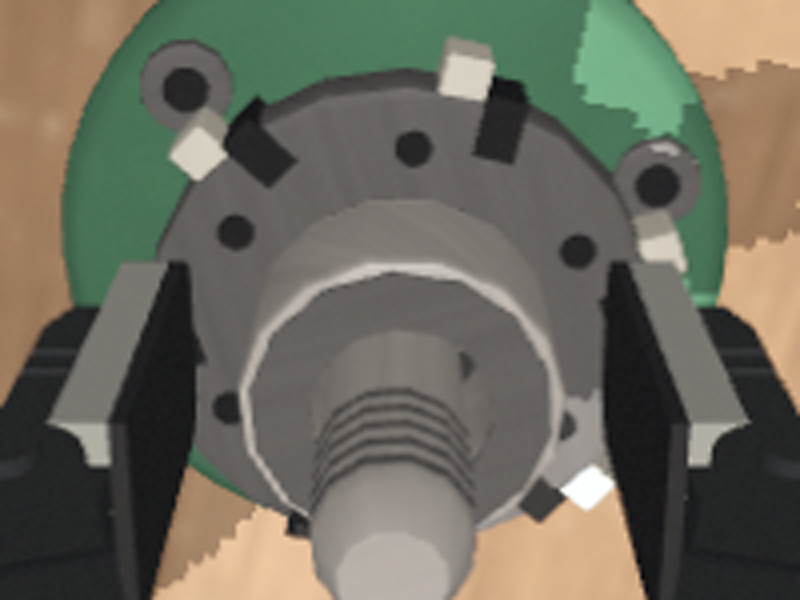

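Call:
{"fn": "step_arm", "kwargs": {
  "targets": [-0.1, 0, -0.45, 0, 0.1, 0, 4.4, 0, 0, 0, 0, 0, 0, 4.0, 0, 0, 0, 0, 0, 0, 2.5, 0, 0, 0, 0, 0, 0, 2.5, 0, 0, 0, 0, 0, 0, 2.5, 0, 0, 0, 0, 0, 0, 2.5]
}}

```text
time_s: 20.2
tcp_pos: [0.4337, -0.1038, 0.0355]
eef_rot: [-3.12, -0.368, -0.003]
wrist_force: [0.2, -0.8, -2.8]
width: 0.0338
```

Call:
{"fn": "step_arm", "kwargs": {
  "targets": [0, 0, 0.4, 0, 0, 0, 2.5, 0, 0, 1, 0, 0, 0, 2.5, 0, 0, 1.5, 0, 0, 0, 2.5, 0, 0, 1.5, 0, 0, 0, 2.5, 0, 0, 2, 0, 0, 0, 2.5, 0, 0, 2, 0, 0, 0, 2.5, 0, 0, 2, 0, 0, 0, 2.5, 0, 0, 1.5, 0, 0, 0, 2.5, 0, 0, 0, 0, 0, 0, 2.5]
}}

```text
time_s: 21.1
tcp_pos: [0.4311, -0.1035, 0.1626]
eef_rot: [-3.12, -0.368, -0.001]
wrist_force: [0.9, -0.4, -2.3]
width: 0.0341
```

Run:
```python
from h import *
s=st([.565,.141,.16]);c=cap('wrist','w27')
```

```text
t 21.1 tcp [ 0.4311 -0.1035  0.1626] w 0.0341 F [ 0.9 -0.4 -2.3]
tiltfix deg [-0.02  0.04  0.  ] jaw y [ 0.232 -0.973 -0.   ]
go cm [13.39 24.45 -0.26]
```

View pics/w27.png

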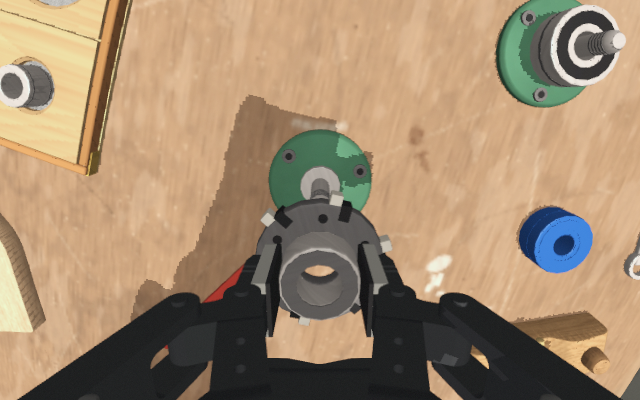

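Call:
{"fn": "step_arm", "kwargs": {
  "targets": [1.9, 3.5, 0, 0, 0, 0, 2.5, 1.9, 3.5, 0, 0, 0, 0, 2.5, 1.9, 3.5, 0, 0, 0, 0, 2.5, 1.9, 3.5, 0, 0, 0, 0, 2.5, 1.9, 3.5, 0, 0, 0, 0, 2.5, 1.9, 3.5, 0, 0, 0, 0, 2.5, 1, 2, 0, 0, 0, 0, 2.5, 0, 0, 0, 0, 0, 0, 2.5, 0, 0, 0, 0, 0, 0, 2.5]
}}

```text
time_s: 22.05
tcp_pos: [0.5482, 0.1335, 0.1528]
eef_rot: [3.12, 0.357, -0.03]
wrist_force: [0.1, -0.5, -2.3]
width: 0.0339
```

Run:
```python
from h import *
s=st([.5655,.141,.07]);c=cap('wrist','w28');print(proj(c,[.5655,.141,.021]))
```

```text
t 22.05 tcp [0.5482 0.1335 0.1528] w 0.0339 F [ 0.1 -0.5 -2.3]
tiltfix deg [ 0.18 -1.09  0.  ] jaw y [ 0.226 -0.974 -0.001]
go cm [ 1.73  0.75 -8.28]
[315.32581986 163.48437795]
```

View pics/w28.png

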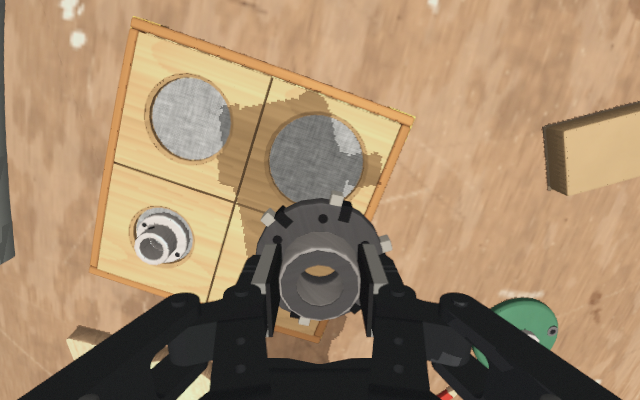

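Call:
{"fn": "step_arm", "kwargs": {
  "targets": [0.9, 0.4, -1.5, 0.1, -0.5, 0, 2.5, 0.8, 0.4, -2, 0.1, -0.5, 0, 2.5, 0, 0, -2, 0, 0, 0, 2.5, 0, 0, -1.5, 0, 0, 0, 2.5, 0, 0, 0, 0, 0, 0, 2.5]
}}

```text
time_s: 22.6
tcp_pos: [0.5612, 0.131, 0.0794]
eef_rot: [3.118, 0.339, -0.012]
wrist_force: [-1.3, 0.5, -1.9]
width: 0.0337
```

Run:
```python
from h import *
s=st([.5655,.141,.026]);c=cap('wrist','w29');print(proj(c,[.5655,.141,.021]))
crop('w29',200,130,440,330,3.3,'c29')
```

```text
t 22.6 tcp [0.5612 0.131  0.0794] w 0.0337 F [-1.3  0.5 -1.9]
tiltfix deg [ 0.33 -0.39  0.  ] jaw y [ 0.215 -0.977  0.004]
go cm [ 0.43  1.   -5.34]
[304.33567899 208.90778231]
```

View pics/c29.png

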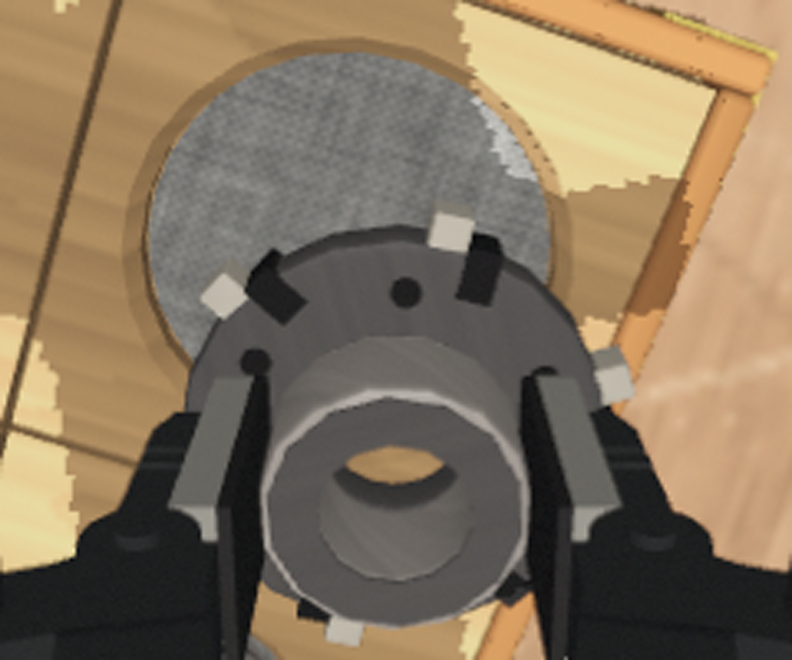

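Call:
{"fn": "step_arm", "kwargs": {
  "targets": [0.5, 1, -0.5, 0.3, -0.3, 0, 2.5, 0, 0, -1, 0, 0, 0, 2.5, 0, 0, -0.6, 0, 0, 0, 2.5, 0, 0, 0, 0, 0, 0, 2.5]
}}

```text
time_s: 23.05
tcp_pos: [0.5683, 0.1403, 0.06]
eef_rot: [-3.124, -0.335, -0.006]
wrist_force: [-0.5, -0.2, -3.1]
width: 0.0336
```

Run:
```python
from h import *
s=st([.5665,.1415,.026]);c=cap('wrist','w30');print(proj(c,[.5665,.1415,.021]))
crop('w30',200,130,440,330,3.3,'c30')
```

```text
t 23.05 tcp [0.5683 0.1403 0.06  ] w 0.0336 F [-0.5 -0.2 -3.1]
tiltfix deg [-0.03  0.2   0.  ] jaw y [ 0.212 -0.977  0.   ]
go cm [-0.18  0.12 -3.4 ]
[316.49930612 233.85690265]
```

View pics/c30.png

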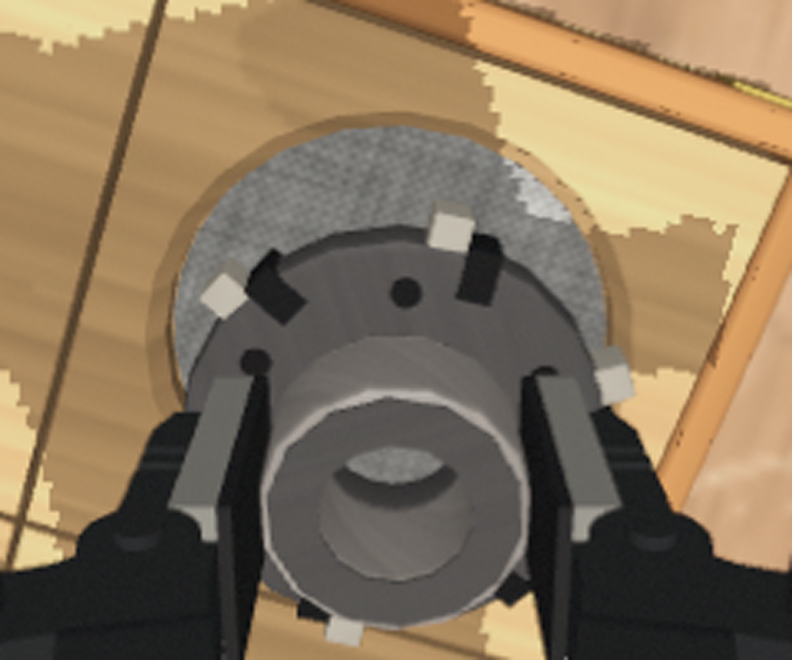

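```bash
cat >> h.py <<'E'
def overlay(f,circs,box,k,o):
    c=load(f);im=cv2.imread('pics/'+f+'.png');x0,y0,x1,y1=box
    im=cv2.resize(im[y0:y1,x0:x1],None,fx=k,fy=k,interpolation=cv2.INTER_CUBIC)
    for (x,y,z,r,col) in circs:
        p=np.array([(proj(c,[x+r*np.cos(a),y+r*np.sin(a),z])+.5-[x0,y0])*k for a in np.linspace(0,2*np.pi,61)])
        cv2.polylines(im,[p.round().astype(np.int32)],True,col,1)
    cv2.imwrite('pics/'+o+'.png',im)
E
python3 - <<'E'
from h import *
x,y=.5665,.1415
overlay('w30',[(x,y,.021,.042,(0,0,255)),(x,y,.013,.039,(255,0,0))],(200,130,440,330),3.3,'o30')
E
```

```text
(no output)
```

View pics/o30.png

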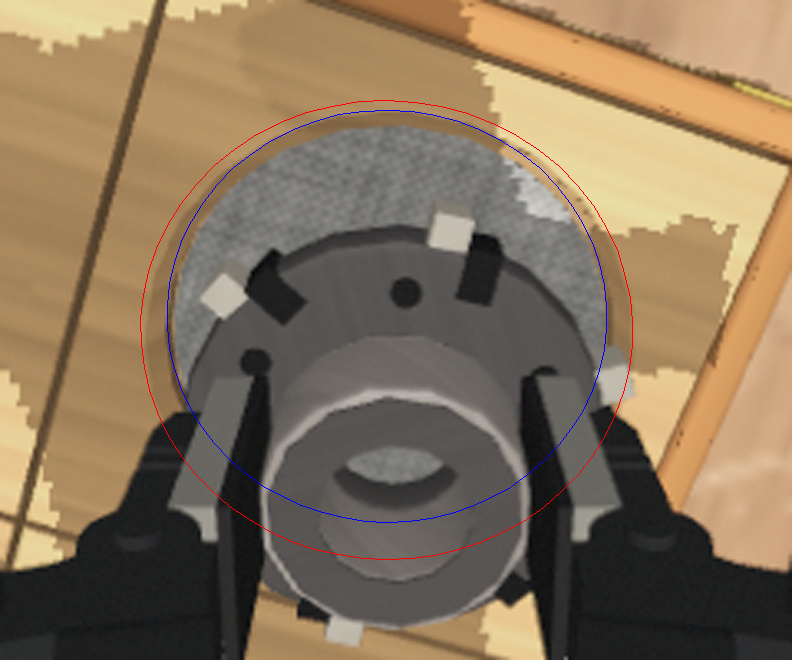

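Call:
{"fn": "step_arm", "kwargs": {
  "targets": [-0.15, 0.1, -0.6, 0, 0.2, 0, 2.5, 0, 0, -0.8, 0, 0, 0, 2.5, 0, 0, -0.5, 0, 0, 0, 2.5, 0, 0, 0, 0, 0, 0, 2.5]
}}

```text
time_s: 23.5
tcp_pos: [0.5671, 0.1415, 0.0402]
eef_rot: [-3.123, -0.335, -0.001]
wrist_force: [-0.2, 0.6, -2.3]
width: 0.0342
```

Run:
```python
from h import *
s=st([.567,.141,.0265]);c=cap('wrist','w31')
x,y=.565,.141
overlay('w31',[(x,y,.021,.042,(0,0,255)),(x,y,.013,.039,(255,0,0))],(200,130,440,330),3.3,'o31')
```

```text
t 23.5 tcp [0.5671 0.1415 0.0402] w 0.0342 F [-0.2  0.6 -2.3]
tiltfix deg [-0.04  0.05  0.  ] jaw y [ 0.212 -0.977 -0.   ]
go cm [-0.01 -0.05 -1.37]
```

View pics/o31.png

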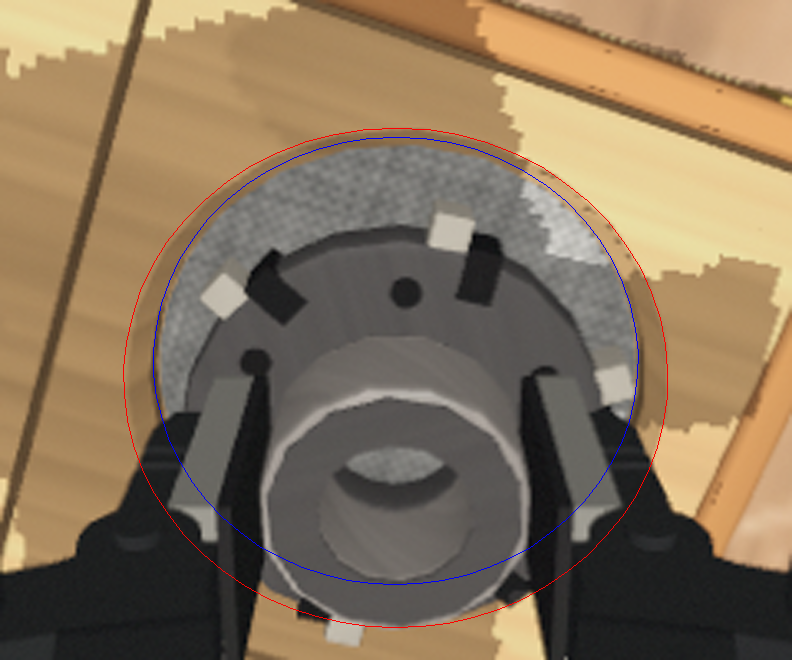

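Centred well on nest 78. Lowering to contact.

Call:
{"fn": "step_arm", "kwargs": {
  "targets": [0, 0, -0.6, 0, 0, 0, 2.5, 0, 0, -0.4, 0, 0, 0, 2.5, 0, 0, -0.2, 0, 0, 0, 2.5]
}}

```text
time_s: 23.85
tcp_pos: [0.5678, 0.1416, 0.028]
eef_rot: [-3.123, -0.335, -0.004]
wrist_force: [-0.8, -0.0, -1.6]
width: 0.0338
```

Call:
{"fn": "step_arm", "kwargs": {
  "targets": [0, 0, -0.1, 0, 0, 0, 2.5]
}}

```text
time_s: 23.95
tcp_pos: [0.5677, 0.1415, 0.0266]
eef_rot: [-3.123, -0.335, -0.003]
wrist_force: [0.5, 1.2, -3.5]
width: 0.0338
```

Call:
{"fn": "step_arm", "kwargs": {
  "targets": [0, 0, -0.1, 0, 0, 0, 2.5]
}}

```text
time_s: 24.05
tcp_pos: [0.5677, 0.1416, 0.0264]
eef_rot: [-3.123, -0.335, -0.003]
wrist_force: [-3.3, -0.5, 14.2]
width: 0.0338
```

Call:
{"fn": "step_arm", "kwargs": {
  "targets": [0, 0, 0, 0, 0, 0, 3.8, 0, 0, 0, 0, 0, 0, 4.8, 0, 0, 0, 0, 0, 0, 5.3, 0, 0, 0.5, 0, 0, 0, 5.5, 0, 0, 2, 0, 0, 0, 5.5, 0, 0, 3, 0, 0, 0, 6, 0, 0, 3, 0, 0, 0, 7, 0, 0, 2, 0, 0, 0, 7.6, 0, 0, 0, 0, 0, 0, 7.6]
}}

```text
time_s: 24.95
tcp_pos: [0.5689, 0.1419, 0.1373]
eef_rot: [-3.123, -0.335, -0.008]
wrist_force: [0.3, 0.5, -0.7]
width: 0.0759
```

Run:
```python
from h import *
s=st([.586,-.2655,.14]);c=cap('wrist','w32')
```

```text
t 24.95 tcp [0.5689 0.1419 0.1373] w 0.0759 F [ 0.3  0.5 -0.7]
tiltfix deg [-0.09  0.28  0.  ] jaw y [ 0.212 -0.977 -0.001]
go cm [  1.71 -40.74   0.27]
```

View pics/w32.png

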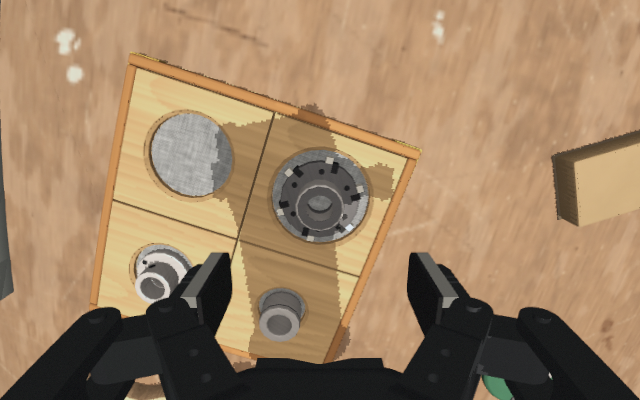

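Call:
{"fn": "step_arm", "kwargs": {
  "targets": [0.2, -4.2, 0.5, 0, 0.2, 0, 7.6, 0.2, -4.2, 0.5, 0, 0, 0, 7.6, 0.2, -4.2, 0.2, 0, 0, 0, 7.6, 0.2, -4.2, 0, 0, 0, 0, 7.6, 0.2, -4.2, 0, 0, 0, 0, 7.6, 0.2, -4.2, 0, 0, 0, 0, 7.6, 0.2, -4.2, 0, 0, 0, 0, 7.6, 0.2, -4.2, 0, 0, 0, 0, 7.6, 0.1, -4, 0, 0, 0, 0, 7.6, 0, -2, 0, 0, 0, 0, 7.6, 0, 0, 0, 0, 0, 0, 7.6, 0, 0, 0, 0, 0, 0, 7.6]
}}

```text
time_s: 26.2
tcp_pos: [0.574, -0.265, 0.1343]
eef_rot: [-3.113, -0.345, 0.031]
wrist_force: [-0.8, 1.6, 0.3]
width: 0.0762
```

Run:
```python
from h import *
s=st([.587,-.2655,.11]);c=cap('wrist','w33');print(proj(c,[.587,-.2655,.08]))
```

```text
t 26.2 tcp [ 0.574  -0.265   0.1343] w 0.0762 F [-0.8  1.6  0.3]
tiltfix deg [-0.44 -1.18 -0.  ] jaw y [ 0.219 -0.976 -0.012]
go cm [ 1.3  -0.05 -2.43]
[325.92412037 200.26203403]
```

View pics/w33.png

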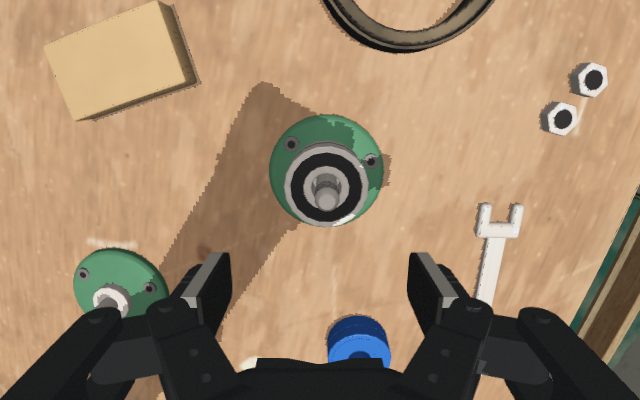

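Call:
{"fn": "step_arm", "kwargs": {
  "targets": [0.7, 0, -0.5, -0.2, -0.6, 0, 7.6, 0.6, 0, -1, -0.2, -0.6, 0, 7.6, 0, 0, -1.2, 0, 0, 0, 7.6, 0, 0, -1.2, 0, 0, 0, 7.6, 0, 0, 0, 0, 0, 0, 7.6]
}}

```text
time_s: 26.75
tcp_pos: [0.5891, -0.2554, 0.0909]
eef_rot: [-3.116, -0.365, -0.002]
wrist_force: [0.5, -0.5, 0.2]
width: 0.0757
```

Run:
```python
from h import *
s=st([.587,-.2655,.036]);c=cap('wrist','w34');print(proj(c,[.587,-.2655,.08]))
overlay('w34',[(.587,-.2655,.05,.029,(0,0,255))],(180,100,460,330),2.8,'o34')
```

```text
t 26.75 tcp [ 0.5891 -0.2554  0.0909] w 0.0757 F [ 0.5 -0.5  0.2]
tiltfix deg [-0.27  0.02  0.  ] jaw y [ 0.231 -0.973 -0.005]
go cm [-0.21 -1.01 -5.49]
[338.38470343 260.94179795]
```

View pics/o34.png

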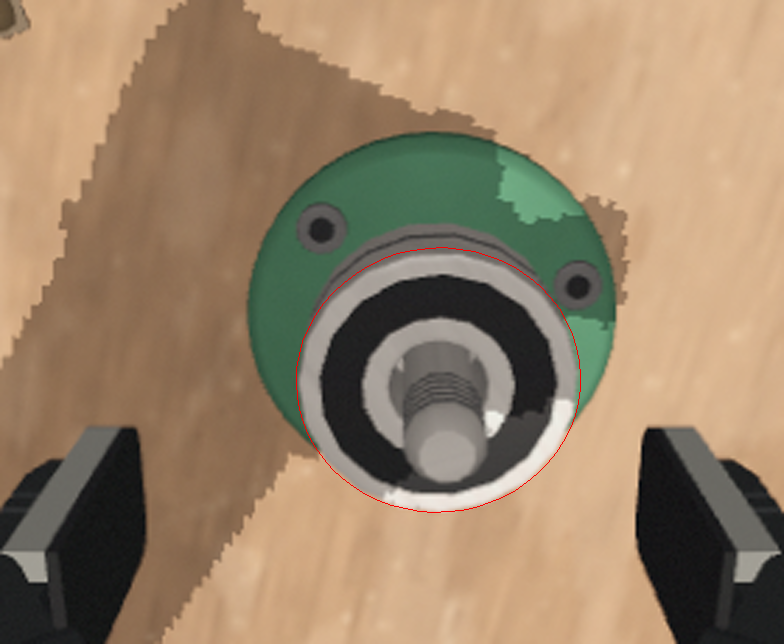

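Call:
{"fn": "step_arm", "kwargs": {
  "targets": [-0.2, -1, 0, -0.2, 0, 0, 7.6, 0, 0, -0.8, 0, 0, 0, 7.6, 0, 0, 0, 0, 0, 0, 7.6]
}}

```text
time_s: 27.1
tcp_pos: [0.5876, -0.267, 0.0835]
eef_rot: [3.12, 0.364, 0.003]
wrist_force: [0.2, 0.9, -0.8]
width: 0.0761
```

Run:
```python
from h import *
s=st([.587,-.2655,.036]);c=cap('wrist','w35')
overlay('w35',[(.587,-.2655,.05,.029,(0,0,255))],(180,100,460,330),2.8,'o35')
```

```text
t 27.1 tcp [ 0.5876 -0.267   0.0835] w 0.0761 F [ 0.2  0.9 -0.8]
tiltfix deg [0.01 0.13 0.  ] jaw y [ 0.23  -0.973  0.001]
go cm [-0.06  0.15 -4.75]
```

View pics/o35.png

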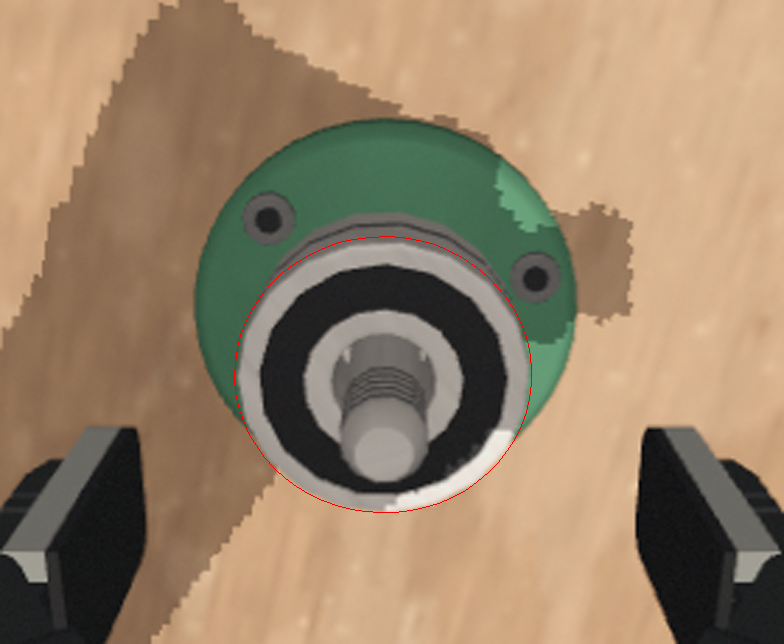

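Call:
{"fn": "step_arm", "kwargs": {
  "targets": [0, 0.1, -1, 0, 0.1, 0, 7.6, 0, 0, -1, 0, 0, 0, 7.6, 0, 0, -1, 0, 0, 0, 7.4, 0, 0, -0.6, 0, 0, 0, 7.2, 0, 0, -0.4, 0, 0, 0, 7, 0, 0, 0, 0, 0, 0, 6.8]
}}

```text
time_s: 27.75
tcp_pos: [0.5878, -0.2666, 0.0403]
eef_rot: [3.12, 0.363, 0.002]
wrist_force: [0.4, -0.7, -0.5]
width: 0.0677
```

Run:
```python
from h import *
s=st([.587,-.2655,.036]);c=cap('wrist','w36');cap('scene','sc36');crop('sc36',370,190,490,310,6,'sc36c')
overlay('w36',[(.587,-.2655,.05,.029,(0,0,255))],(180,100,460,330),2.8,'o36')
```

```text
t 27.75 tcp [ 0.5878 -0.2666  0.0403] w 0.0677 F [ 0.4 -0.7 -0.5]
tiltfix deg [0.04 0.06 0.  ] jaw y [ 0.23  -0.973  0.001]
go cm [-0.08  0.11 -0.43]
```

View pics/o36.png

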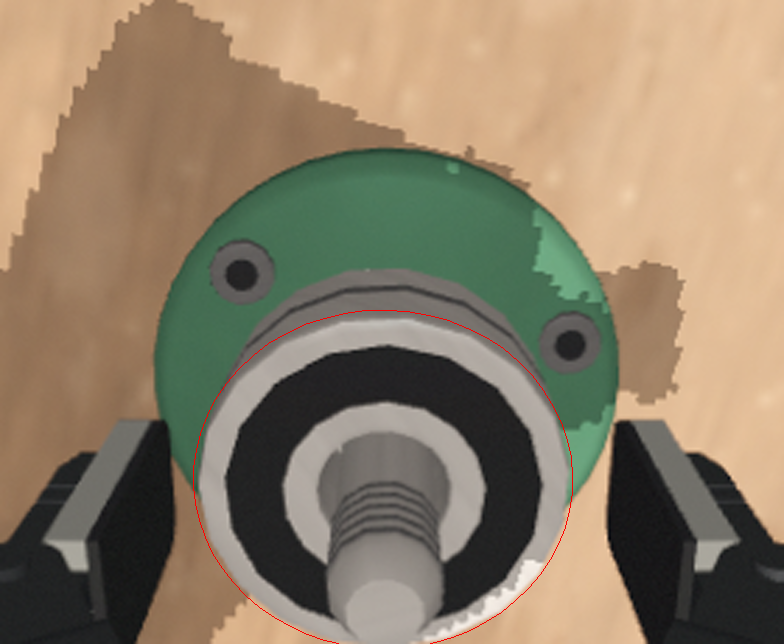

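View pics/sc36c.png

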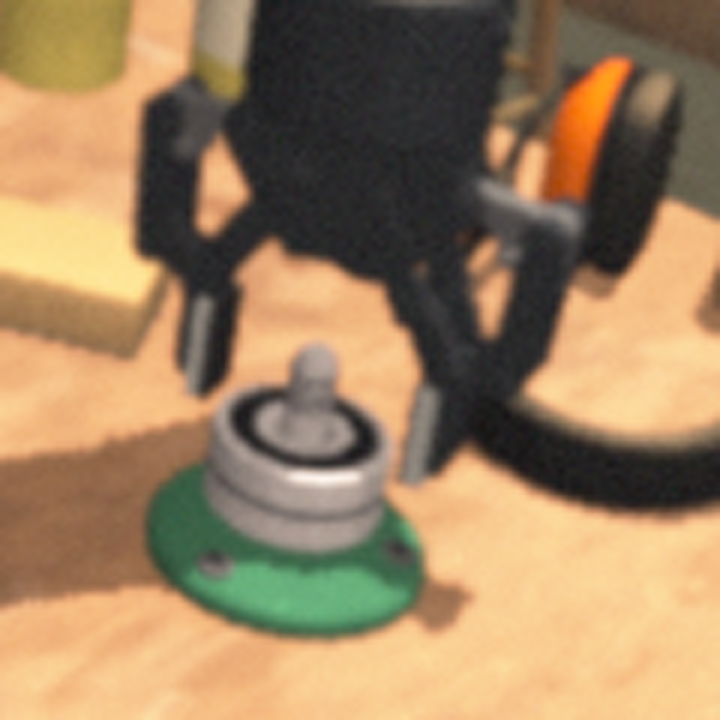

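Call:
{"fn": "step_arm", "kwargs": {
  "targets": [0, 0.1, -0.6, 0, 0, 0, 6.8, 0, 0, -0.4, 0, 0, 0, 6.6, 0, 0, 0, 0, 0, 0, 6.4]
}}

```text
time_s: 28.15
tcp_pos: [0.5891, -0.266, 0.0313]
eef_rot: [3.118, 0.363, 0.006]
wrist_force: [0.3, -0.3, 0.4]
width: 0.0639
```

Run:
```python
from h import *
s=st([.587,-.2655,.029]);c=cap('scene','sc37');crop('sc37',370,190,490,310,6,'sc37c')
r=R.from_rotvec(s['eef_rot']).as_matrix()
for h in (0,.004,.008,.012):
  for sg in (1,-1): print(h,sg,((proj(c,s['tcp_pos']+r@[0,sg*s['width']/2,-h])-[370,190])*6).round())
```

```text
t 28.15 tcp [ 0.5891 -0.266   0.0313] w 0.0639 F [ 0.3 -0.3  0.4]
tiltfix deg [0.11 0.25 0.  ] jaw y [ 0.23  -0.973  0.003]
go cm [-0.21  0.05 -0.23]
0 1 [393. 504.]
0 -1 [215. 428.]
0.004 1 [395. 493.]
0.004 -1 [216. 418.]
0.008 1 [397. 483.]
0.008 -1 [218. 408.]
0.012 1 [399. 473.]
0.012 -1 [219. 398.]
```

View pics/sc37c.png

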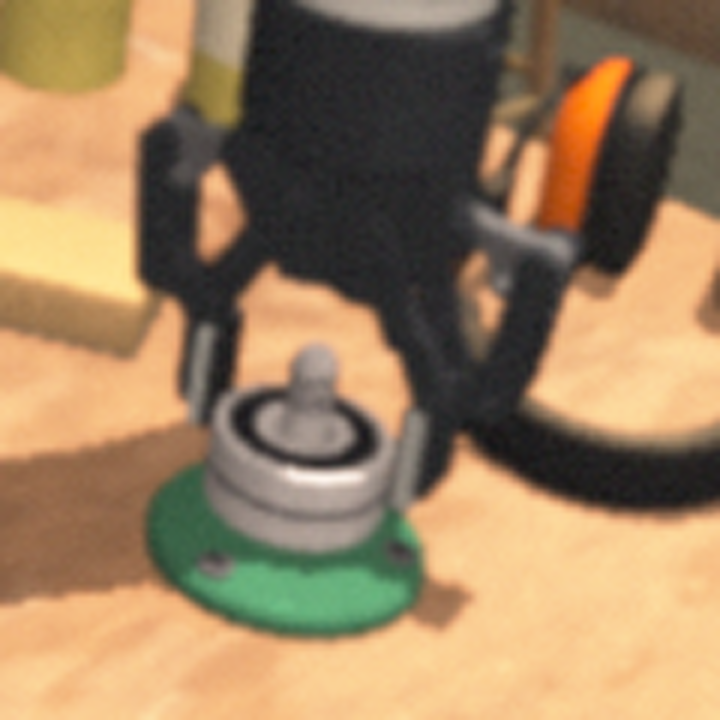

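Run:
```python
from h import *
s=env.sense();c=load('sc37')
r=R.from_rotvec(s['eef_rot']).as_matrix()
for h in (0,.005,.01):
  for sg in (1,-1):
    print(h,sg,[((proj(c,s['tcp_pos']+r@[x,sg*y,-h])-[370,190])*6).round().tolist() for x in (-.011,.011) for y in (.032,.036)])
crop('sc37',395,220,450,285,12,'sc37d')
```

```text
0 1 [[379.0, 519.0], [391.0, 524.0], [408.0, 488.0], [419.0, 493.0]]
0 -1 [[199.0, 442.0], [188.0, 437.0], [230.0, 414.0], [219.0, 409.0]]
0.005 1 [[382.0, 506.0], [394.0, 511.0], [410.0, 475.0], [422.0, 480.0]]
0.005 -1 [[201.0, 429.0], [190.0, 425.0], [232.0, 401.0], [221.0, 397.0]]
0.01 1 [[384.0, 493.0], [396.0, 498.0], [413.0, 462.0], [424.0, 467.0]]
0.01 -1 [[202.0, 417.0], [192.0, 412.0], [234.0, 389.0], [223.0, 385.0]]
```

View pics/sc37d.png

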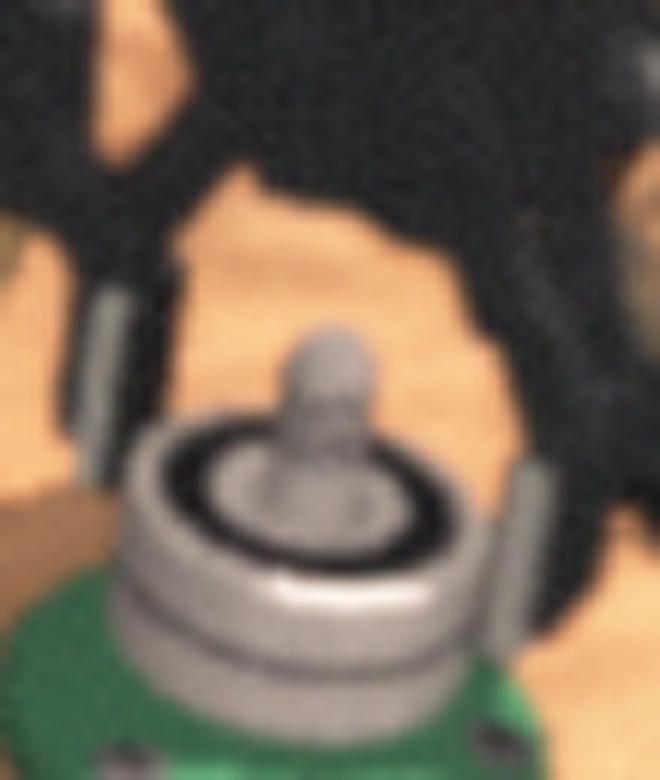

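Call:
{"fn": "step_arm", "kwargs": {
  "targets": [-0.15, 0, -0.35, 0.1, 0.2, 0, 6.4, 0, 0, 0, 0, 0, 0, 6.2, 0, 0, 0, 0, 0, 0, 5, 0, 0, 0, 0, 0, 0, 5, 0, 0, 0, 0, 0, 0, 5, 0, 0, 0, 0, 0, 0, 5]
}}

```text
time_s: 28.8
tcp_pos: [0.5882, -0.2662, 0.0285]
eef_rot: [3.12, 0.363, 0.003]
wrist_force: [0.4, -0.9, -0.7]
width: 0.0552
```

Run:
```python
from h import *
s=st();c=cap('scene','sc38');crop('sc38',395,220,450,285,9,'sc38d')
```

```text
t 28.8 tcp [ 0.5882 -0.2662  0.0285] w 0.0552 F [ 0.4 -0.9 -0.7]
tiltfix deg [0.03 0.13 0.  ] jaw y [ 0.23  -0.973  0.001]
```

View pics/sc38d.png

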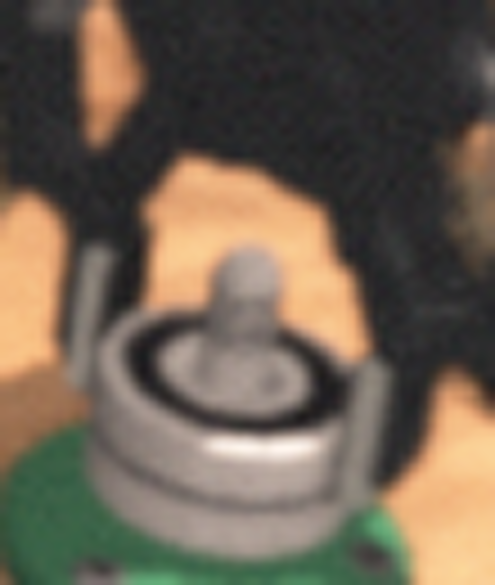

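Call:
{"fn": "step_arm", "kwargs": {
  "targets": [0, 0, 0.4, 0, 0, 0, 5, 0, 0, 1, 0, 0, 0, 5, 0, 0, 1.5, 0, 0, 0, 5, 0, 0, 1.5, 0, 0, 0, 5, 0, 0, 2, 0, 0, 0, 5, 0, 0, 2, 0, 0, 0, 5, 0, 0, 2, 0, 0, 0, 5, 0, 0, 2, 0, 0, 0, 5, 0, 0, 0, 0, 0, 0, 5]
}}

```text
time_s: 29.75
tcp_pos: [0.5872, -0.2659, 0.1645]
eef_rot: [3.118, 0.363, 0.007]
wrist_force: [-0.4, 0.3, -2.7]
width: 0.0552
```

Run:
```python
from h import *
s=st([.5765,.246,.16]);c=cap('wrist','w39')
```

```text
t 29.75 tcp [ 0.5872 -0.2659  0.1645] w 0.0552 F [-0.4  0.3 -2.7]
tiltfix deg [0.1  0.27 0.  ] jaw y [ 0.23  -0.973  0.003]
go cm [-1.07 51.19 -0.45]
```

View pics/w39.png

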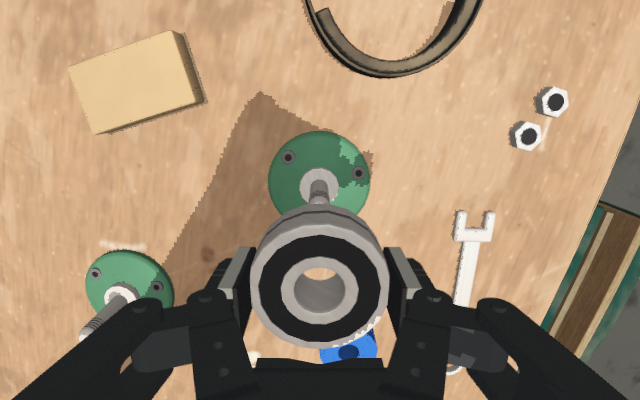

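Call:
{"fn": "step_arm", "kwargs": {
  "targets": [0, 4.2, 0.3, 0.1, 0.3, 0, 5, 0, 4.2, 0.3, 0, 0, 0, 5, 0, 4.2, 0, 0, 0, 0, 5, 0, 4.2, 0, 0, 0, 0, 5, 0, 4.2, 0, 0, 0, 0, 5, 0, 4.2, 0, 0, 0, 0, 5, 0, 4.2, 0, 0, 0, 0, 5, 0, 4.2, 0, 0, 0, 0, 5, 0, 4.2, 0, 0, 0, 0, 5, 0, 4.2, 0, 0, 0, 0, 5, 0, 4, 0, 0, 0, 0, 5, 0, 2.5, 0, 0, 0, 0, 5, 0, 0, 0, 0, 0, 0, 5, 0, 0, 0, 0, 0, 0, 5]
}}

```text
time_s: 31.2
tcp_pos: [0.5694, 0.2334, 0.1583]
eef_rot: [3.119, 0.355, -0.038]
wrist_force: [0.9, -0.8, -3.1]
width: 0.0551
```

Run:
```python
from h import *
s=st([.5765,.246,.06]);c=cap('wrist','w40')
x,y=.5765,.246
overlay('w40',[(x,y,.021,.036,(0,0,255)),(x,y,.013,.033,(255,0,0))],(140,60,500,340),2.1,'o40')
```

```text
t 31.2 tcp [0.5694 0.2334 0.1583] w 0.0551 F [ 0.9 -0.8 -3.1]
tiltfix deg [ 0.28 -1.38  0.  ] jaw y [ 0.224 -0.974 -0.001]
go cm [ 0.71  1.26 -9.83]
```

View pics/o40.png

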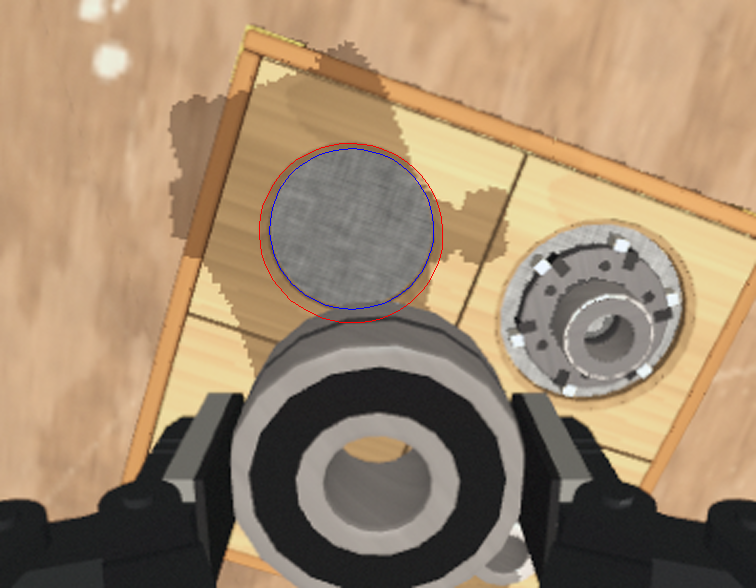

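Call:
{"fn": "step_arm", "kwargs": {
  "targets": [0.4, 0.6, -2, 0.2, -0.7, 0, 5, 0.3, 0.6, -2, 0.1, -0.7, 0, 5, 0, 0, -2, 0, 0, 0, 5, 0, 0, -1.5, 0, 0, 0, 5, 0, 0, 0, 0, 0, 0, 5]
}}

```text
time_s: 31.75
tcp_pos: [0.578, 0.2345, 0.0804]
eef_rot: [3.119, 0.333, 0.001]
wrist_force: [-0.9, 0.1, -3.1]
width: 0.0552
```

Run:
```python
from h import *
s=st([.5765,.246,.0195]);c=cap('wrist','w41')
x,y=.5765,.246
overlay('w41',[(x,y,.021,.036,(0,0,255)),(x,y,.013,.033,(255,0,0))],(180,90,460,340),2.4,'o41')
```

```text
t 31.75 tcp [0.578  0.2345 0.0804] w 0.0552 F [-0.9  0.1 -3.1]
tiltfix deg [0.29 0.05 0.  ] jaw y [ 0.211 -0.977  0.005]
go cm [-0.15  1.15 -6.09]
```

View pics/o41.png

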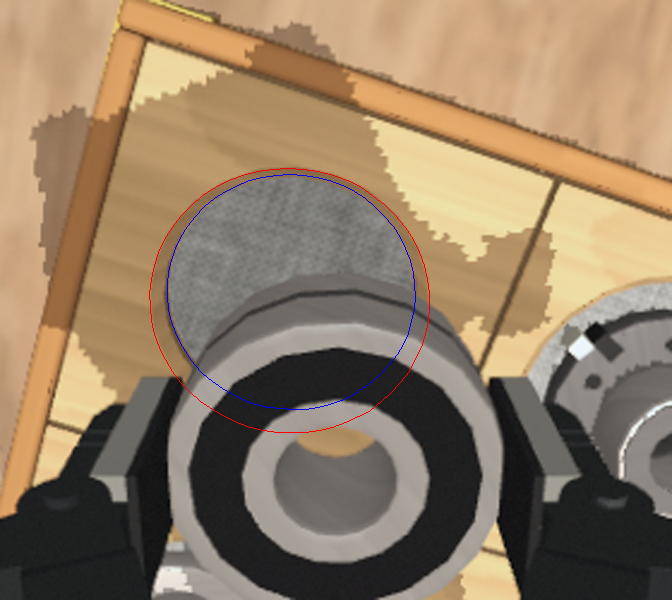

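Call:
{"fn": "step_arm", "kwargs": {
  "targets": [-0.1, 1.1, -0.8, 0.3, 0, 0, 5, 0, 0, -1.2, 0, 0, 0, 5, 0, 0, -0.6, 0, 0, 0, 5, 0, 0, 0, 0, 0, 0, 5]
}}

```text
time_s: 32.2
tcp_pos: [0.5798, 0.2463, 0.0557]
eef_rot: [-3.122, -0.331, -0.011]
wrist_force: [0.2, 0.3, -2.0]
width: 0.055
```

Run:
```python
from h import *
s=st([.577,.246,.0195]);c=cap('wrist','w42')
x,y=.5765,.246
overlay('w42',[(x,y,.021,.036,(0,0,255)),(x,y,.013,.033,(255,0,0))],(180,90,460,340),2.4,'o42')
```

```text
t 32.2 tcp [0.5798 0.2463 0.0557] w 0.055 F [ 0.2  0.3 -2. ]
tiltfix deg [-0.17  0.38  0.  ] jaw y [ 0.209 -0.978 -0.001]
go cm [-0.28 -0.03 -3.62]
```

View pics/o42.png

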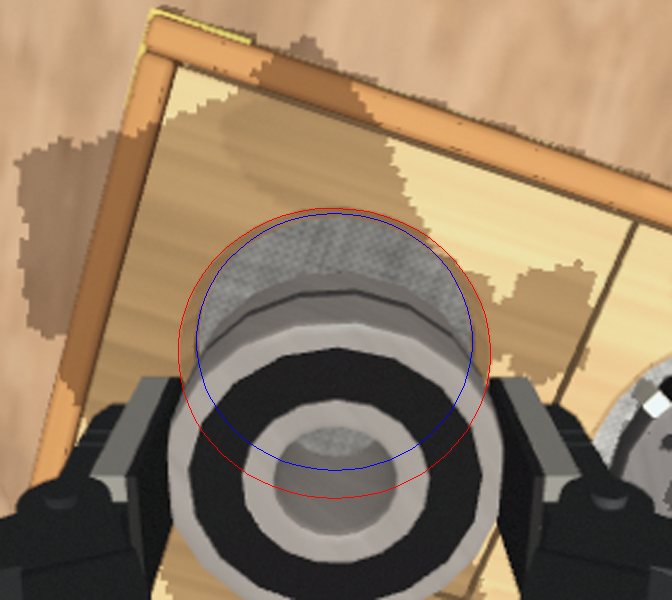

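Call:
{"fn": "step_arm", "kwargs": {
  "targets": [-0.25, 0, -0.8, -0.2, 0.3, 0, 5, 0, 0, -0.8, 0, 0, 0, 5, 0, 0, -0.5, 0, 0, 0, 5, 0, 0, 0, 0, 0, 0, 5]
}}

```text
time_s: 32.65
tcp_pos: [0.5776, 0.2464, 0.0338]
eef_rot: [3.123, 0.331, 0.004]
wrist_force: [-0.4, 0.2, -2.1]
width: 0.055
```

Run:
```python
from h import *
s=st([.577,.246,.0195]);c=cap('wrist','w43')
x,y=.5765,.246
overlay('w43',[(x,y,.021,.036,(0,0,255)),(x,y,.013,.033,(255,0,0))],(180,90,460,340),2.4,'o43')
```

```text
t 32.65 tcp [0.5776 0.2464 0.0338] w 0.055 F [-0.4  0.2 -2.1]
tiltfix deg [0.03 0.13 0.  ] jaw y [ 0.209 -0.978  0.001]
go cm [-0.06 -0.04 -1.43]
```

View pics/o43.png

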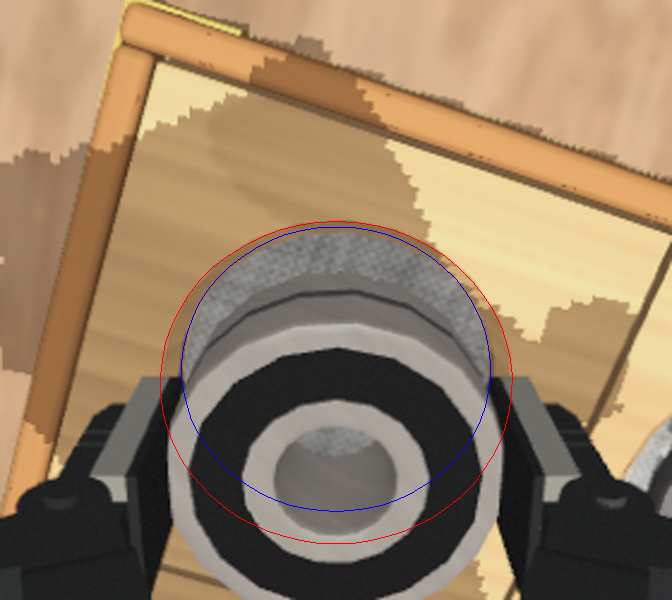

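Aligned with nest 66. Lowering.

Call:
{"fn": "step_arm", "kwargs": {
  "targets": [0, 0, -0.6, 0, 0, 0, 5, 0, 0, -0.4, 0, 0, 0, 5, 0, 0, -0.2, 0, 0, 0, 5]
}}

```text
time_s: 33.0
tcp_pos: [0.5786, 0.2466, 0.0218]
eef_rot: [3.124, 0.33, 0.007]
wrist_force: [0.1, -0.1, -2.8]
width: 0.0555
```

Call:
{"fn": "step_arm", "kwargs": {
  "targets": [0, 0, -0.1, 0, 0, 0, 5]
}}

```text
time_s: 33.1
tcp_pos: [0.5785, 0.2466, 0.0205]
eef_rot: [3.124, 0.33, 0.006]
wrist_force: [-0.2, 0.1, -2.6]
width: 0.0551
```

Call:
{"fn": "step_arm", "kwargs": {
  "targets": [-0.05, 0, -0.1, 0, 0.2, 0, 5]
}}

```text
time_s: 33.2
tcp_pos: [0.578, 0.2466, 0.0195]
eef_rot: [-3.124, -0.331, -0.001]
wrist_force: [-0.1, 0.4, 10.4]
width: 0.0554
```

Call:
{"fn": "step_arm", "kwargs": {
  "targets": [0, 0, 0, 0, 0, 0, 6, 0, 0, 0, 0, 0, 0, 6.8, 0, 0, 0, 0, 0, 0, 7.2, 0, 0, 0.5, 0, 0, 0, 7.4, 0, 0, 2, 0, 0, 0, 7.4, 0, 0, 3, 0, 0, 0, 7.4, 0, 0, 4, 0, 0, 0, 7.4, -1.5, -1, 4, 0, 0, 0, 7.4, -1.5, -1, 4, 0, 0, 0, 7.4, -1.5, -1, 2, 0, 0, 0, 7.4, 0, 0, 0, 0, 0, 0, 7.4, 0, 0, 0, 0, 0, 0, 7.4]
}}

```text
time_s: 34.4
tcp_pos: [0.5333, 0.2169, 0.2268]
eef_rot: [-3.121, -0.331, -0.014]
wrist_force: [-0.8, -0.9, -1.0]
width: 0.0735
```

Run:
```python
from h import *
s=st();c=cap('wrist','w44');cap('side','s44');crop('s44',220,210,370,330,5,'s44c')
C=[(.5765,.246,.041,.029),(.565,.141,.041,.018),(.4725,.2575,.041,.015),(.4605,.152,.041,.017)]
overlay('w44',[(x,y,z,r,(0,0,255)) for x,y,z,r in C]+[(.565,.141,.022,.0295,(255,0,0)),(.4725,.2575,.022,.023,(255,0,0))],(120,20,520,320),2,'o44')
```

```text
t 34.4 tcp [0.5333 0.2169 0.2268] w 0.0735 F [-0.8 -0.9 -1. ]
tiltfix deg [-0.23  0.5   0.  ] jaw y [ 0.209 -0.978 -0.002]
```

View pics/o44.png

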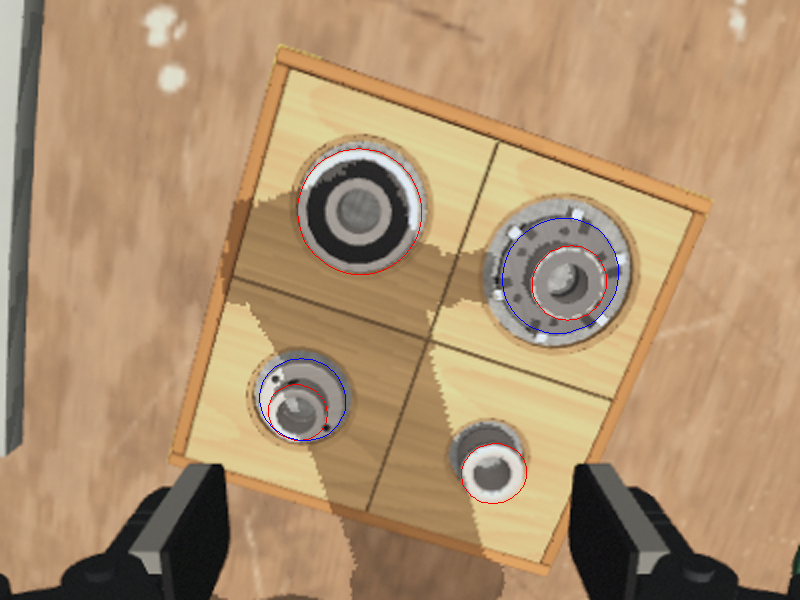

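View pics/s44c.png

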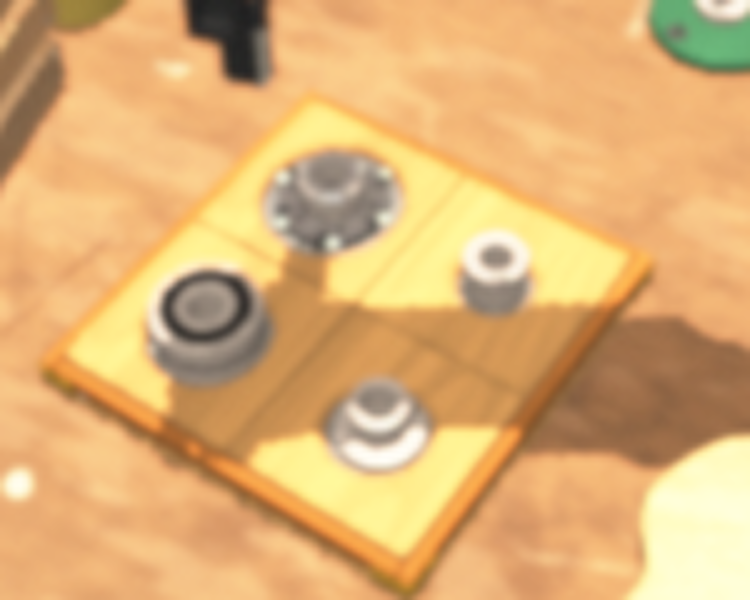

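```bash
python3 -c "
from h import *
print(env.sign_off())"
```

```text
the job is handed in; nothing more can be done
None
```

All four parts are off the arbors and lying flat in their nests: the toothed cutter in 78, the guide bearing in 66, the flanged collar in 54 and the spacer in 42. The job was handed in at about 34 s of the 112 s allowed. I left the blue look-alike of the bearing alone.

- **Seating:** each part was lowered until the wrist felt the nest floor. All four stopped at heights that agree with one floor level, about 13 mm above the bench. The hardest touch was the spacer, at 45 N on the wrist; the others were 10 to 14 N.
- **Final view:** the last wrist picture shows each part's outline on its expected circle in the right nest, within about 1–2 mm by eye. The last side picture shows all four upright. The gripper was open and clear of everything.
- **Small disagreements:** closed on a part, the finger opening read 2 to 3 mm less than the part's diameter every time. One mid-way estimate of nest 78's centre was about 2 mm off, and I corrected it before lowering the cutter.

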